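# Lay the bracelet bars in their display cradles

### The arm

A 6-joint arm with a two-finger parallel gripper is mounted at the origin on the work surface. World frame = base frame: x ahead of the robot, y to its left, z up, the work surface at z = 0. Lengths are in mm, angles in rad, forces in N, time in s.
With the tool pointing down it reaches from about 325 to 900 mm from the base axis. Payload 3.5 kg.
Tool frame: the origin (TCP) lies between the finger pads; the fingertips stand 11 mm ahead of it and the grasp point (between the pads) lies 8 mm behind it (ctrl.tip_reach is the distance from the TCP to the fingertips, in mm); z points along the fingers, x is the direction in which the jaws open and shut, and the axes are right-handed (so a half turn about z gives the same grasp; the last joint's range is limited). The gripper opens to 85 mm and grips with 20 to 120 N. Pads are 22 mm wide; open, the fingers measure 114 mm over their backs; the gripper's body (76 mm by 85 mm) begins 54 mm behind the grasp point. The pads swing forward as they close: fully open they stand 13 mm farther back than shut.
Start: joints at [-1.359, 0.276, -0.026, 1.268, 0, 1.467], TCP at [193.504, -594.288, 242.313] pointing down, gripper open.
Joint ranges: [-3.12, 3.12], [-0.85, 1.88], [-1.08, 1.24], [-1.95, 2.15], [-1.57, 1.53], [-3.14, 3.14]. Speed limits (rad/s): [2.57, 2.57, 3.14, 3.14, 3.14, 3.14].

### API

Orientations are given as a rotation vector (axis times angle).
In Python, from cell import monitor, eyes, ctrl gives the robot as it stands. The module is installed in compiled form; this text tells all that it offers.
- The arm moves only by the tool servo_tool, never from a script. Its arguments are lists of equal length, an entry for each row: "travel": the shift along the tool's x, y, z in m, a list of three; "dr": the turn, a rotation vector about the tool's x, y, z in rad, a list of three. In form: {"travel": [[dx, dy, dz], ...], "dr": [[wx, wy, wz], ...]}. A call has 1 to 20 rows; each row is the pose to reach, as a shift and turn from the pose commanded when the call began, along the tool's axes at that moment; what a row does not reach only later rows make up. A row lasts 1/12 s, in which the tool goes at most 41.7 mm and 7.16 degrees, less where a joint would pass 70% of its speed; a pose out of reach is approached as far as the arm can. A call with a gripper value outside its range is refused whole. "grip" is the opening, from 0 (shut) to 1 (fully open), set as the call begins (left out, the last holds). The fingers move at their own pace and stop on an object; "squeeze" is the grip in N (left out, the last holds). Time passes only in rows, so rows that repeat a pose let the fingers close. It gives the time, the measured TCP pose, the force and the opening at its end, in the units of the state.
- monitor.state(): the state, without advancing time (a new reading comes with each control period).
- eyes.grab_frame(name): name is "scene" or "top"; returns a dict with "pixels" (400x640x3 uint8, red, green, blue), "fx", "fy", "cx", "cy" (pixels), "position" and "rotation" of the camera in the world. Camera axes: x right, y down, z forward; pixel columns grow to the right and rows downward; lengths in mm; the calibration is good to about 2 mm. A picture is of the moment at which its call begins. There is no depth.
- ctrl.sign_off(): hands the job in, once; it reports no verdict.
The state is a dict: "t": time; "joint_pos": joint angles; "joint_vel": joint speeds; "joint_torque": joint torques, N m; "eef_pos": TCP position; "eef_rot": TCP orientation; "force": force on the tool from outside, world axes, zero at the start; "ft_torque": the same for the moment, N m; "grip_width": opening from 0.0 (shut) to 1.0 (fully open).
Only numpy, scipy, OpenCV 4.12 (cv2) and the standard library are available. Lean on these libraries where they do the work, as an engineer would, in place of code of your own. Each camera call takes 0.05 s, during which the arm holds its last target.

### The job

The two bracelet bars were stood on end to clean the counter. Lay each one on its side in the wooden cradle of its own length, with its foot disc in the slot beside the cradle's end plate, resting in both saddles. Set them down without dropping them or knocking them over, let go, and leave the other things on the counter where they are.

Things in the scene. Friction and masses are not known exactly. Their poses are not given: they have to be found in the camera images.
- long_bar (a point): Long bracelet bar: pale wooden round bar, 140 mm long overall and 40 mm in diameter, on an aluminium foot disc 64 mm in diameter and 8 mm thick (the disc is part of the 140 mm); about 240 g. At the start it stands upright on the disc. This point is on its axis, half-way along (z = 70 mm when it stands). Its z axis runs along the bar from foot to plain top end
- long_bar_foot (a point): middle of the underside of the long bar's foot disc; axes as the long bar's
- short_bar (a point): Short bracelet bar: pale wooden round bar, 100 mm long overall and 40 mm in diameter, on an aluminium foot disc 64 mm in diameter and 8 mm thick (the disc is part of the 100 mm); about 180 g. At the start it stands upright on the disc. This point is on its axis, half-way along (z = 50 mm when it stands). Its z axis runs along the bar from foot to plain top end
- short_bar_foot (a point): middle of the underside of the short bar's foot disc; axes as the short bar's
- long_seat (a point): where the centre of the long bar lies when properly laid in the long cradle: on the bar's axis, 50 mm above the counter, directly over the cradle's origin. x axis level along the cradle, towards the end plate and the slot for the foot disc; the bar's plain top end lies towards -x (the end nearer the robot). z up
- short_seat (a point): where the centre of the short bar lies when properly laid in the short cradle: on the bar's axis, 50 mm above the counter, directly over the cradle's origin. x axis level along the cradle, towards the end plate and the slot for the foot disc; the bar's plain top end lies towards -x (the end nearer the robot). z up
- long_cradle: Long cradle: fixed wooden stand, axes as the seat's, origin under it on the counter. Base 154 x 66 x 8 mm. Two V saddles (45 degree sides, 60 mm over the tips, 49 mm high) at x 48 to 58 and -66 to -56 mm; only the base lies between them. End plate 50 mm wide, 42 mm high at x 74 to 80. The foot disc goes in the 16 mm slot between plate and saddle (4 mm play each way)
- short_cradle: Short cradle: fixed wooden stand, axes as the seat's, origin under it on the counter. Base 114 x 66 x 8 mm. Two V saddles (45 degree sides, 60 mm over the tips, 49 mm high) at x 28 to 38 and -46 to -36 mm; only the base lies between them. End plate 50 mm wide, 42 mm high at x 54 to 60. The foot disc goes in the 16 mm slot between plate and saddle (4 mm play each way)
- long_bar_body: the long bar itself, origin in the middle of the underside of its foot disc
- short_bar_body: the short bar itself, origin in the middle of the underside of its foot disc
- pump_bottle (a point): bystander: clear pump bottle, 54 mm in diameter, 168 mm tall, spout reaching 30 mm from its axis; this point is on its axis, 84 mm up
- mirror (a point): bystander: round mirror on a foot, 163 mm tall; foot 90 mm in diameter, upright disc 110 mm in diameter and 8 mm thick, facing along its x axis; this point is on its axis, 82 mm up
- watch_box (a point): bystander: closed black watch box 62 x 62 mm, 46 mm tall; this point is its centre
- calculator (a point): bystander: flat desk calculator 130 x 75 mm (long side along its x), 18 mm tall; this point is its centre, 8 mm up

How it is judged (in metres and radians):
At the end, for the whole second after the job is handed in: Each bar lies at rest in the cradle of its own length: its centre within 7 mm along and 6 mm across and in height of the cradle's seat point, its axis within 0.08 rad of the cradle's, its foot disc at the end-plate end (x of long_bar in the frame of long_seat between -0.007 and 0.007 m and y of long_bar in the frame of long_seat between -0.006 and 0.006 m and z of long_bar in the frame of long_seat between -0.006 and 0.006 m and angle between the z axis of long_bar and the x axis of long_seat, either way round below 0.08 rad and x of long_bar_foot in the frame of long_seat above 0.03 m and linear speed of each of long_bar_body, short_bar_body below 0.02 m/s and x of short_bar in the frame of short_seat between -0.007 and 0.007 m and y of short_bar in the frame of short_seat between -0.006 and 0.006 m and z of short_bar in the frame of short_seat between -0.006 and 0.006 m and angle between the z axis of short_bar and the x axis of short_seat, either way round below 0.08 rad and x of short_bar_foot in the frame of short_seat above 0.03 m); the robot touches nothing.
It fails at once if a bystander (pump bottle, mirror, watch box or calculator) is shifted or tipped so that its centre moves more than 25 mm (distance of any of pump_bottle, mirror, watch_box, calculator from where it was at the start of the episode above 0.025 m).
It fails at once if the long bar is dropped or knocked over (it moves faster than 0.6 m/s without being held by the fingers) (linear speed of long_bar_body above 0.6 m/s and contact force between the fingers and long_bar_body below 0.01 N).
It fails at once if the short bar is dropped or knocked over (it moves faster than 0.6 m/s without being held by the fingers) (linear speed of short_bar_body above 0.6 m/s and contact force between the fingers and short_bar_body below 0.01 N).
It also fails if it takes over 72 s, if anything falls off the work surface, if the arm or the gripper's body presses on something with over 40 N, if the wrist force passes 120 N, or if a joint passes its speed limit or range.

## Working session

There is one attempt and no reset: what is moved stays moved. The work goes in short steps, Python scripts to look and compute and a tool call to move; the robot and the scene stay as the last step left them, time stands still between calls to the robot, and variables do not carry over. Pictures are saved under pics/ and viewed, and the job is handed in when it is done.

Besides the shell and the picture viewer there is one more tool, called after "Emit:" as name(argument=value, ...) on one line, values as JSON. servo_tool: Moves the arm, as the interface text tells. Its arguments: {"type":"object","properties":{"travel":{"type":"array"},"dr":{"type":"array"},"grip":{"type":"number"},"squeeze":{"type":"number"}},"required":["travel","dr"]}

```bash
mkdir -p pics; python3 - <<'E'
from cell import monitor, eyes, ctrl
import cv2,numpy as np
for n in("scene","top"):
    f=eyes.grab_frame(n); cv2.imwrite(f"pics/{n}0.png",f["pixels"][:,:,::-1])
    print(n,f["fx"],f["fy"],f["cx"],f["cy"],f["position"],np.round(f["rotation"],4).tolist())
print(monitor.state(),ctrl.tip_reach)
E
```

```text
scene 480.50686561373084 480.50686561373084 318.78348047727013 201.29039644235982 [874.00790763 616.11127658 944.08027074] [-0.7462, -2.6816, 0.9773]
top 410.52405229176344 410.52405229176344 318.87132747923533 200.4132607351316 [ 351.16299252    6.47525828 1065.93144334] [-2.0974, 2.158, -0.1592]
{'t': 0.1, 'joint_pos': array([-1.35941572e+00,  2.77111009e-01, -2.77596184e-02,  1.26800176e+00,
       -9.11643336e-06,  1.46738179e+00]), 'joint_vel': array([ 0.00140044, -0.0016275 ,  0.0015223 ,  0.00033873,  0.00016723,
        0.00023709]), 'joint_torque': array([ 4.47424982e-04, -4.46709108e+01,  2.96128052e+01,  8.46961979e-03,
       -8.08964091e-05,  5.18743917e-06]), 'eef_pos': array([ 193.34717921, -593.61449877,  241.23043771]), 'eef_rot': array([-2.54107147e+00,  1.84496238e+00,  2.43548000e-03]), 'force': array([-0.40898443,  0.01850938,  0.33752655]), 'ft_torque': array([ 0.02656925,  0.0351866 , -0.02624922]), 'grip_width': 0.9975797141830003} 11.0
```

View pics/scene0.png

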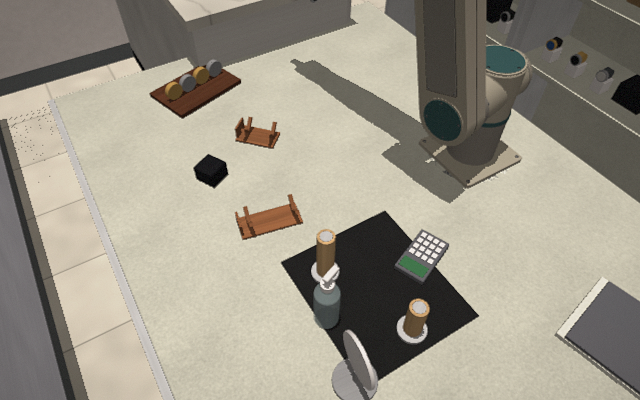

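View pics/top0.png

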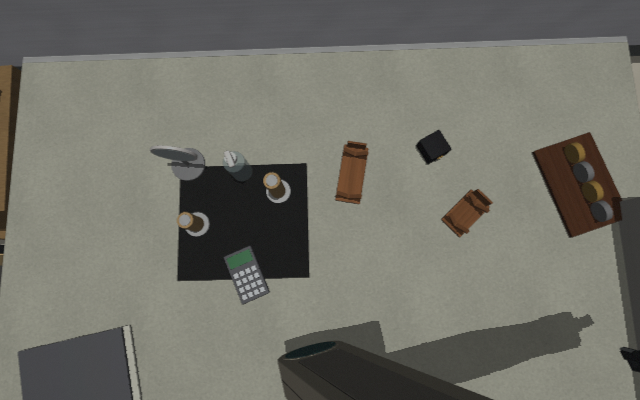

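The top view (up = +x, left = +y) shows the long bar near (276,185), the short bar near (190,222), the long cradle at (352,172) with its end plate at the top, and the short cradle at (467,212) with its plate at the upper right. I'll zoom in to measure them.

```bash
cat > h.py <<'E'
import numpy as np,cv2
from scipy.spatial.transform import Rotation as R
from cell import monitor, eyes, ctrl
def ray(f,u,v):
    d=np.array([(u-f["cx"])/f["fx"],(v-f["cy"])/f["fy"],1.]); return R.from_rotvec(f["rotation"]).apply(d)
def cast(f,u,v,z):
    d=ray(f,u,v); p=np.array(f["position"]); return p+d*(z-p[2])/d[2]
def proj(f,P):
    c=R.from_rotvec(f["rotation"]).inv().apply(np.atleast_2d(P)-f["position"]); return np.c_[f["fx"]*c[:,0]/c[:,2]+f["cx"],f["fy"]*c[:,1]/c[:,2]+f["cy"]]
E
python3 - <<'E'
from h import *
f=eyes.grab_frame("top"); im=f["pixels"][:,:,::-1]; np.save("top.npy",im)
g=eyes.grab_frame("scene"); 
a=cv2.resize(im[130:290,140:320],None,fx=4.4,fy=3.7*1,interpolation=2)
cv2.imwrite("pics/t_bars.png",cv2.resize(im[140:260,150:310],None,fx=5,fy=5,interpolation=2))
cv2.imwrite("pics/t_crad.png",cv2.resize(im[130:250,330:490],None,fx=5,fy=5,interpolation=2))
s=g["pixels"][:,:,::-1]
cv2.imwrite("pics/s_crad.png",cv2.resize(s[110:250,180:320],None,fx=4.2,fy=4.2,interpolation=2))
cv2.imwrite("pics/s_bars.png",cv2.resize(s[220:350,290:450],None,fx=4.6,fy=4.6,interpolation=2))
E
```

```text
(no output)
```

View pics/t_bars.png

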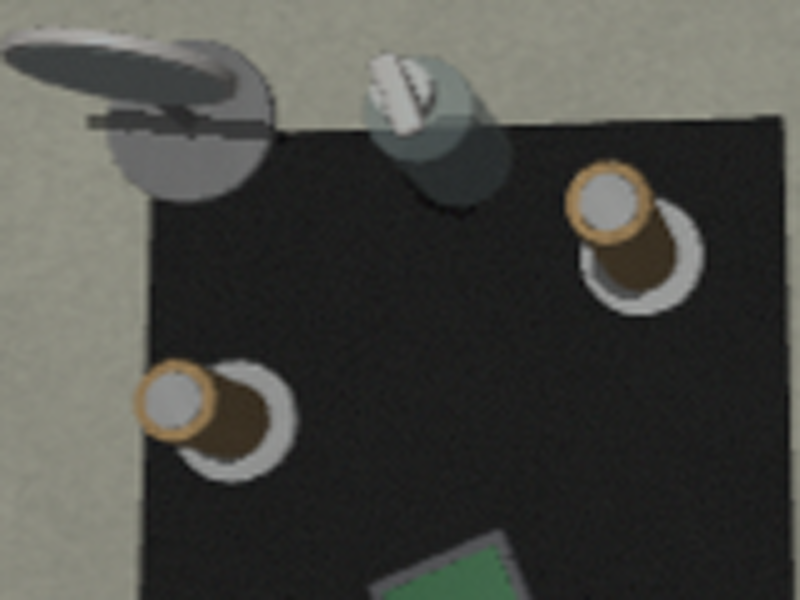

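View pics/t_crad.png

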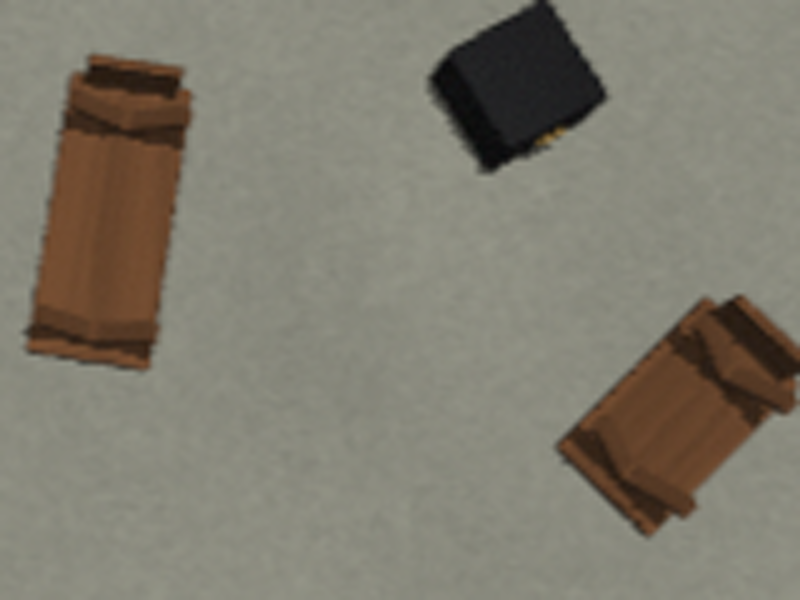

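View pics/s_crad.png

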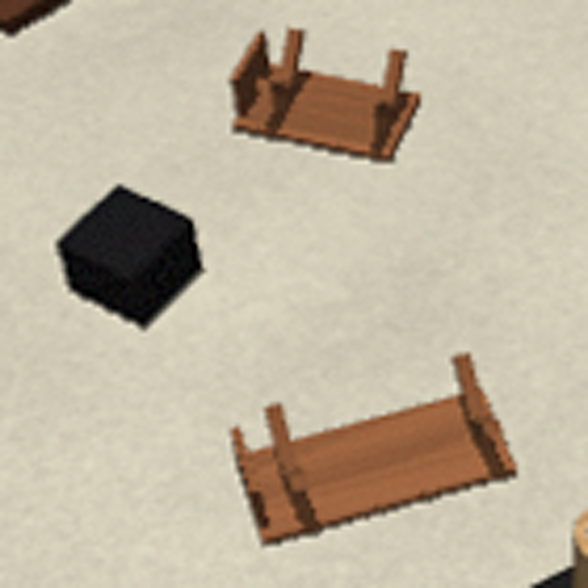

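View pics/s_bars.png

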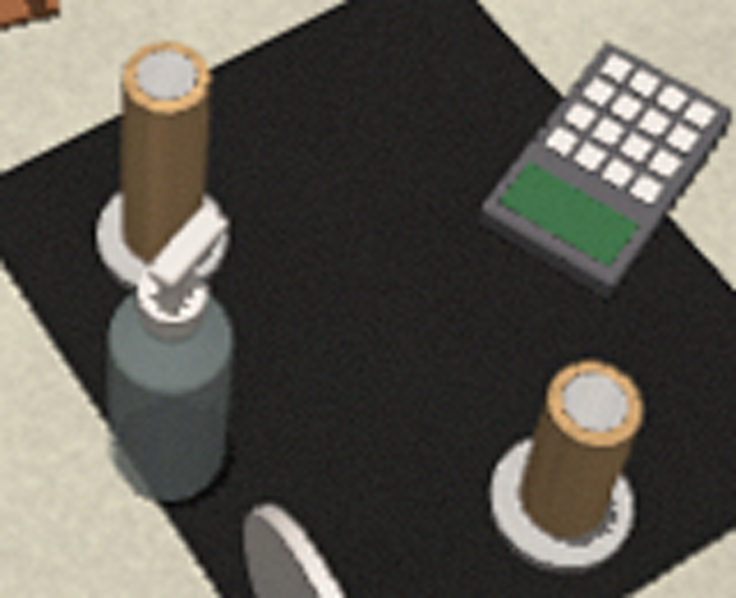

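```bash
python3 - <<'E'
from h import *
im=np.load("top.npy")
def z(im,n,x,y,w,h,k):
    c=cv2.resize(im[y:y+h,x:x+w],None,fx=k,fy=k,interpolation=cv2.INTER_CUBIC)
    c=cv2.convertScaleAbs(c,alpha=1.5)
    for i in range(0,w,10): cv2.putText(c,str(x+i),(i*k,8),0,.3,(0,0,255)); c[:,i*k]=c[:,i*k]//2+np.uint8([0,60,0])
    for i in range(0,h,10): cv2.putText(c,str(y+i),(0,i*k+4),0,.3,(0,0,255)); c[i*k]=c[i*k]//2+np.uint8([0,60,0])
    cv2.imwrite(f"pics/{n}.png",c)
g=eyes.grab_frame("scene"); s=g["pixels"][:,:,::-1]
z(im,"zl",325,135,50,75,8); z(im,"zs",435,182,65,60,10)
z(s,"sl",228,188,80,55,10); z(s,"ss",228,112,60,42,13)
E
```

```text
(no output)
```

View pics/zl.png

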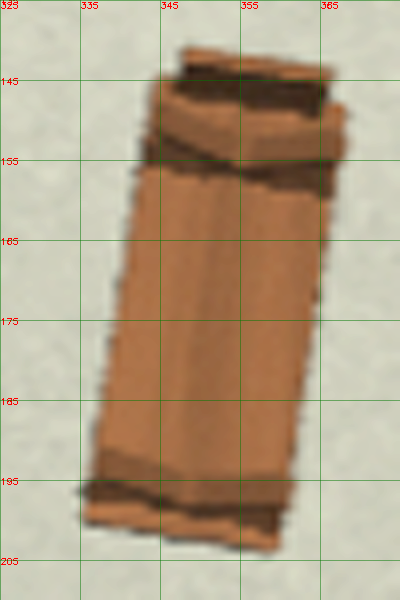

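View pics/zs.png

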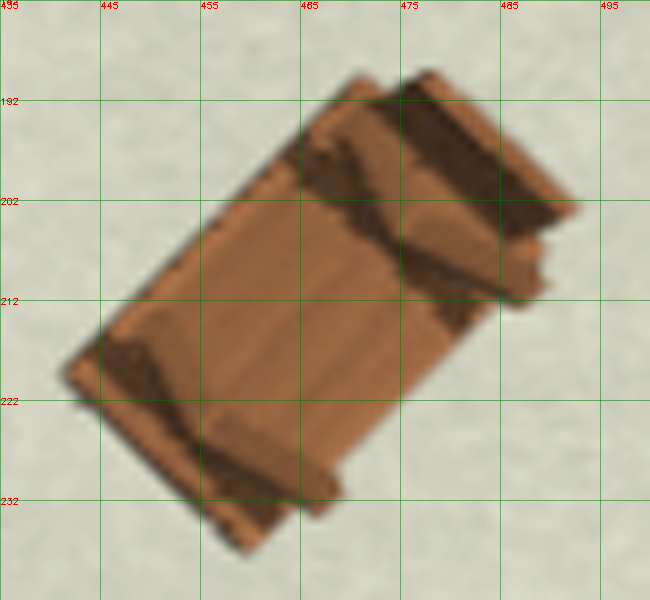

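View pics/sl.png

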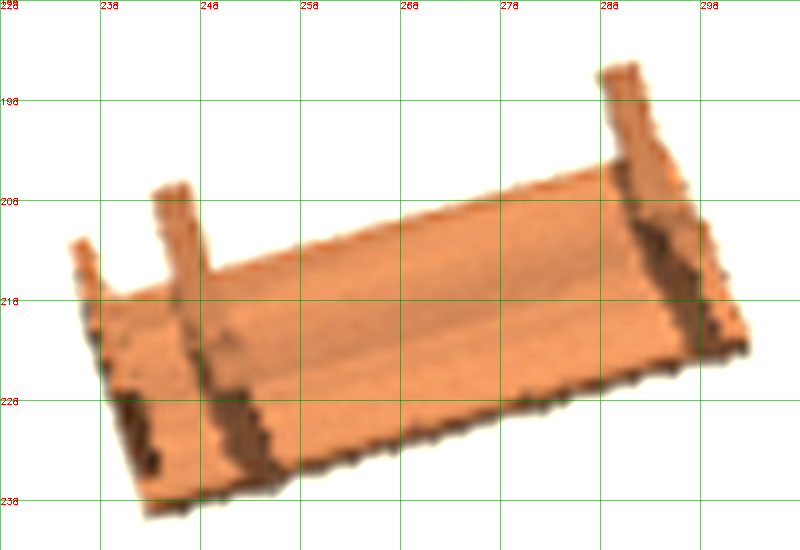

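View pics/ss.png

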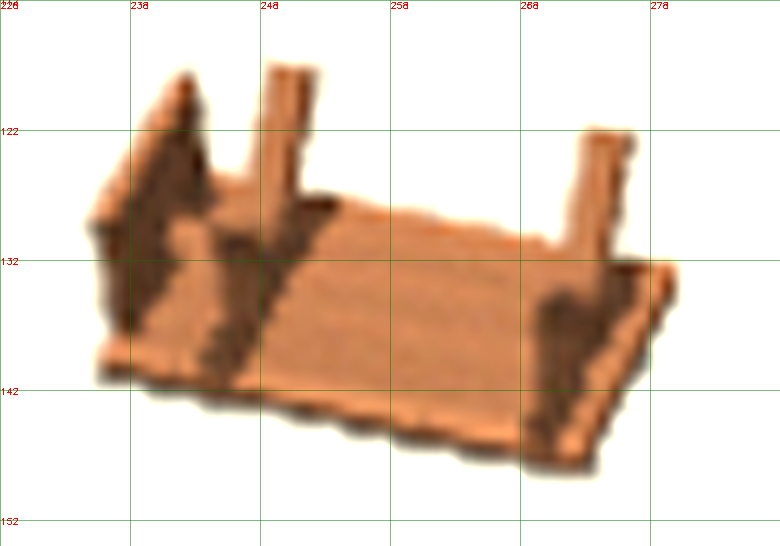

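```bash
python3 - <<'E'
from h import *
T=eyes.grab_frame("top");S=eyes.grab_frame("scene")
L=[(T,347.3,140.5,80,25,42),(T,366.4,143.,80,-25,42),(T,334.5,199.8,-74,33,8),(T,359.5,203.3,-74,-33,8),(T,367.6,147.6,58,-30,49),
(S,242.3,239,80,33,0),(S,302.3,222.5,-74,33,0),(S,242.8,206.7,58,-30,49),(S,246.3,205.7,48,-30,49),(S,287.5,194.7,-56,-30,49),(S,291.3,193.7,-66,-30,49),(S,235.3,211.,77,-25,42)]
H=[(T,477.7,188.5,60,25,42),(T,492.5,202.3,60,-25,42),(T,440.7,219,-54,33,4),(T,459.3,236.8,-54,-33,4),(T,486.5,212.3,28,-30,49),(T,489.3,210,38,-30,49),(T,466.3,233.2,-46,-30,49),(T,469,230.7,-36,-30,49),
(S,235.2,140.7,60,33,0),(S,273,147.7,-54,33,0),(S,279.4,131.9,-54,-33,8),(S,248.3,116.5,38,-30,49),(S,252,116.5,28,-30,49),(S,272.5,121.5,-36,-30,49),(S,276.1,121.7,-46,-30,49),(S,241.9,117,57,-25,42),(S,234.6,128.6,60,25,42)]
for nm,K in(("long",L),("short",H)):
  for sel in("both","T","S"):
    k=[p for p in K if sel=="both" or p[0] is (T if sel=="T" else S)]
    W=np.array([cast(p[0],p[1],p[2],p[5])[:2] for p in k]);M=np.array([p[3:5] for p in k],float)
    m0,w0=M.mean(0),W.mean(0); a=np.sum((M-m0)[:,0]*(W-w0)[:,1]-(M-m0)[:,1]*(W-w0)[:,0]); b=np.sum((M-m0)*(W-w0)); th=np.arctan2(a,b)
    Rm=np.array([[np.cos(th),-np.sin(th)],[np.sin(th),np.cos(th)]]); t=w0-Rm@m0
    print(nm,sel,t.round(1),round(th,4)); 
    if sel=="both":print(np.c_[((W-t)@Rm-M)].round(1).tolist())
# bars: ring mask in both views
def ring(f,x0,y0,x1,y1,sc):
    hsv=cv2.cvtColor(f["pixels"],cv2.COLOR_RGB2HSV); m=np.zeros(hsv.shape[:2],np.uint8)
    m[y0:y1,x0:x1]=cv2.inRange(hsv,(8,70,120),(28,255,255))[y0:y1,x0:x1]
    c=max(cv2.findContours(m,cv2.RETR_EXTERNAL,cv2.CHAIN_APPROX_NONE)[0],key=len); return cv2.fitEllipse(c)
for f,bx,h in((T,(255,165,290,200),140),(T,(170,205,205,240),100),(S,(310,222,345,250),140),(S,(400,290,440,325),100)):
    e=ring(f,*bx,0); print(h,e,cast(f,*e[0],h).round(1))
# foot discs: white-ish mask
for f,bx in((T,(255,165,300,210)),(T,(170,205,215,245))):
    g=f["pixels"].astype(int); 
E
```

```text
long both [593.9 -67.2] -0.1941
[[-0.2, 0.8], [1.1, 1.1], [0.5, 0.8], [2.0, 1.1], [9.2, 1.6], [-3.1, -5.0], [-1.2, -3.5], [-2.5, 1.5], [-1.2, 1.3], [-1.5, 1.4], [-1.3, 1.5], [-1.8, -2.5]]
long T [596.4 -66.8] -0.1839
long S [592.1 -67.6] -0.2016
short both [ 480.6 -354.9] -0.8299
[[-0.3, 1.7], [-0.0, 2.2], [1.3, 1.1], [1.8, 2.5], [-0.1, 1.7], [-0.9, 0.8], [-0.1, 1.2], [-0.8, 0.8], [0.2, -3.7], [0.5, -7.5], [1.8, -1.4], [-0.8, 2.1], [-0.9, -0.9], [-0.4, 2.7], [-0.4, 0.5], [0.8, -3.1], [-1.6, -0.6]]
short T [ 481.8 -354. ] -0.8303
short S [ 479.6 -355.8] -0.827
140 ((271.1934814453125, 180.10958862304688), (15.03056526184082, 15.337517738342285), 54.19068145751953) [556.7 128.  140. ]
100 ((184.34901428222656, 219.7454833984375), (14.49814510345459, 15.055489540100098), 46.70685958862305) [475.4 341.2 100. ]
140 ((325.7518310546875, 236.48406982421875), (15.062911987304688, 18.0773983001709), 86.90180206298828) [554.1 127.5 140. ]
100 ((418.76129150390625, 307.4303894042969), (16.847440719604492, 20.3701229095459), 111.86221313476562) [472.8 340.3 100. ]
```

```bash
python3 - <<'E'
from h import *
T=eyes.grab_frame("top");S=eyes.grab_frame("scene")
L=[(T,347.3,140.5,80,25,42),(T,366.4,143.,80,-25,42),(T,334.5,199.8,-74,33,8),(T,359.5,203.3,-74,-33,8),
(S,242.3,238.5,80,33,6),(S,302.3,222,-74,33,6),(S,242.8,206.7,58,-30,49),(S,246.3,205.7,48,-30,49),(S,287.5,194.7,-56,-30,49),(S,291.3,193.7,-66,-30,49)]
H=[(T,477.7,188.5,60,25,42),(T,492.5,202.3,60,-25,42),(T,440.7,219,-54,33,4),(T,459.3,236.8,-54,-33,4),(T,486.5,212.3,28,-30,49),(T,489.3,210,38,-30,49),(T,466.3,233.2,-46,-30,49),(T,469,230.7,-36,-30,49),
(S,235.2,140.,60,33,6),(S,273,146.5,-54,33,8),(S,279.4,131.9,-54,-33,8),(S,248.3,116.5,38,-30,49),(S,252,116.5,28,-30,49),(S,272.5,121.5,-36,-30,49),(S,276.1,121.7,-46,-30,49),(S,234.6,128.6,60,25,42)]
for nm,K in(("long",L),("short",H)):
  for sel in("both","T","S"):
    k=[p for p in K if sel=="both" or p[0] is (T if sel=="T" else S)]
    W=np.array([cast(p[0],p[1],p[2],p[5])[:2] for p in k]);M=np.array([p[3:5] for p in k],float)
    m0,w0=M.mean(0),W.mean(0); a=np.sum((M-m0)[:,0]*(W-w0)[:,1]-(M-m0)[:,1]*(W-w0)[:,0]); b=np.sum((M-m0)*(W-w0)); th=np.arctan2(a,b)
    Rm=np.array([[np.cos(th),-np.sin(th)],[np.sin(th),np.cos(th)]]); t=w0-Rm@m0
    print(nm,sel,t.round(1),round(th,4)); 
    if sel!="both":print(np.c_[((W-t)@Rm-M)].round(1).tolist())
# bystanders rough
for n,u,v,z in(("calc",246,275,18),("bottle top",231,160,150),("mirror foot",188,164,5),("box",433,147,46)):print(n,cast(T,u,v,z).round(0))
s=monitor.state();print(R.from_rotvec(s["eef_rot"]).as_matrix().round(3))
E
```

```text
long both [593.4 -66.4] -0.196
long T [594.8 -66.5] -0.1911
[[-1.0, -0.4], [0.2, -0.1], [-0.3, 0.1], [1.1, 0.4]]
long S [592.4 -66.5] -0.1988
[[-1.6, -2.2], [1.1, -1.4], [-0.7, 1.2], [0.5, 1.0], [0.2, 0.6], [0.4, 0.7]]
short both [ 480.8 -354.3] -0.8227
short T [ 481.8 -354. ] -0.8303
[[-0.5, 0.2], [-0.1, 0.7], [1.2, -0.4], [1.8, 1.0], [-0.2, 0.3], [-1.0, -0.7], [-0.2, -0.3], [-0.9, -0.7]]
short S [ 479.9 -354.6] -0.8163
[[-0.7, -1.1], [-0.0, -3.3], [2.2, -0.4], [-0.4, 1.9], [-0.6, -1.0], [0.0, 3.5], [-0.0, 1.5], [-0.5, -1.1]]
calc [341. 210.  18.]
bottle top [605. 219. 150.]
mirror foot [638. 368.   5.]
box [ 651. -276.   46.]
[[ 0.31  -0.951 -0.   ]
 [-0.951 -0.31   0.   ]
 [-0.    -0.    -1.   ]]
```

```bash
cat >> h.py <<'E'
LC=(593.5,-66.5,-0.195); SC=(481.,-354.3,-0.826); LB=(555.4,127.8); SB=(474.,340.8)
def frame(az,x_left=True,el=-45):
    e=np.radians(el); f=np.array([np.cos(az),np.sin(az),0]); l=np.array([-np.sin(az),np.cos(az),0])
    z=f*np.cos(e)+np.array([0,0,np.sin(e)]); x=l if x_left else -l
    return np.c_[x,np.cross(z,x),z]
def move(grasp,Rt,back=0,verbose=1):
    "delta in tool axes from the measured pose to put grasp point at 'grasp' (backed off along tool z by back)"
    s=monitor.state(); R0=R.from_rotvec(s["eef_rot"]); Rt_=R.from_matrix(Rt)
    tcp=np.array(grasp)+Rt[:,2]*(8-back)
    t=R0.inv().apply(tcp-s["eef_pos"])/1000; w=(R0.inv()*Rt_).as_rotvec()
    print("travel",t.round(4).tolist(),"dr",w.round(4).tolist(),"rows>=",round(max(np.linalg.norm(t)/.0417,np.linalg.norm(w)/.125),1))
    return t,w
def st():
    s=monitor.state();M=R.from_rotvec(s["eef_rot"]).as_matrix();g=s["eef_pos"]-8*M[:,2]
    print("t",round(s["t"],2),"grasp",g.round(1),"F",s["force"].round(1),"w",round(s["grip_width"],3),"j",s["joint_pos"].round(2)); print(M.round(3).tolist())
E
python3 - <<'E'
from h import *
move((450,-250,300),frame(-0.5))
E
```

```text
travel [-0.2438, -0.3544, -0.0521] dr [-0.39, 0.9032, -2.1804] rows>= 19.1
```

Emit:
servo_tool(travel=[[-0.1,-0.15,-0.05],[-0.2438,-0.3544,-0.0521],[-0.2438,-0.3544,-0.0521],[-0.2438,-0.3544,-0.0521],[-0.2438,-0.3544,-0.0521],[-0.2438,-0.3544,-0.0521],[-0.2438,-0.3544,-0.0521],[-0.2438,-0.3544,-0.0521],[-0.2438,-0.3544,-0.0521],[-0.2438,-0.3544,-0.0521],[-0.2438,-0.3544,-0.0521],[-0.2438,-0.3544,-0.0521],[-0.2438,-0.3544,-0.0521],[-0.2438,-0.3544,-0.0521],[-0.2438,-0.3544,-0.0521],[-0.2438,-0.3544,-0.0521],[-0.2438,-0.3544,-0.0521],[-0.2438,-0.3544,-0.0521],[-0.2438,-0.3544,-0.0521],[-0.2438,-0.3544,-0.0521]], dr=[[-0.02,0.05,-0.1],[-0.39,0.9032,-2.1804],[-0.39,0.9032,-2.1804],[-0.39,0.9032,-2.1804],[-0.39,0.9032,-2.1804],[-0.39,0.9032,-2.1804],[-0.39,0.9032,-2.1804],[-0.39,0.9032,-2.1804],[-0.39,0.9032,-2.1804],[-0.39,0.9032,-2.1804],[-0.39,0.9032,-2.1804],[-0.39,0.9032,-2.1804],[-0.39,0.9032,-2.1804],[-0.39,0.9032,-2.1804],[-0.39,0.9032,-2.1804],[-0.39,0.9032,-2.1804],[-0.39,0.9032,-2.1804],[-0.39,0.9032,-2.1804],[-0.39,0.9032,-2.1804],[-0.39,0.9032,-2.1804]], grip=1)

```text
t: 2.12
eef_pos: [453.7, -252.6, 293.4]
eef_rot: [2.077, 1.237, 0.51]
force: [-0.3, -0.1, -0.0]
grip_width: 1.001
```

```bash
python3 - <<'E'
from h import *
st()
move((*LB,100),frame(0.226),110)
E
```

```text
t 2.12 grasp [ 448.7 -249.9  299.1] F [-0.3 -0.1 -0. ] w 1.001 j [-0.72 -0.41 -0.79  0.42  0.15 -0.16]
[[0.477, 0.622, 0.621], [0.879, -0.336, -0.338], [-0.002, 0.707, -0.707]]
travel [0.3353, -0.1887, -0.0179] dr [-0.001, 0.5127, -0.5102] rows>= 9.2
```

Emit:
servo_tool(travel=[[0.1,-0.06,-0.005],[0.3353,-0.1887,-0.0179],[0.3353,-0.1887,-0.0179],[0.3353,-0.1887,-0.0179],[0.3353,-0.1887,-0.0179],[0.3353,-0.1887,-0.0179],[0.3353,-0.1887,-0.0179],[0.3353,-0.1887,-0.0179],[0.3353,-0.1887,-0.0179],[0.3353,-0.1887,-0.0179],[0.3353,-0.1887,-0.0179],[0.3353,-0.1887,-0.0179],[0.3353,-0.1887,-0.0179],[0.3353,-0.1887,-0.0179]], dr=[[0,0.1,-0.1],[-0.001,0.5127,-0.5102],[-0.001,0.5127,-0.5102],[-0.001,0.5127,-0.5102],[-0.001,0.5127,-0.5102],[-0.001,0.5127,-0.5102],[-0.001,0.5127,-0.5102],[-0.001,0.5127,-0.5102],[-0.001,0.5127,-0.5102],[-0.001,0.5127,-0.5102],[-0.001,0.5127,-0.5102],[-0.001,0.5127,-0.5102],[-0.001,0.5127,-0.5102],[-0.001,0.5127,-0.5102]])

```text
t: 3.28
eef_pos: [488.4, 110.1, 174.6]
eef_rot: [1.58, 1.973, 0.821]
force: [-0.1, -0.5, -0.2]
grip_width: 0.999
```

```bash
python3 - <<'E'
from h import *
st()
move((*LB,100),frame(0.226),0)
for n in("top","scene"):
    f=eyes.grab_frame(n); cv2.imwrite(f"pics/a_{n}.png",f["pixels"][:,:,::-1])
E
```

```text
t 3.28 grasp [482.8 108.9 180.2] F [-0.1 -0.5 -0.2] w 0.999 j [ 0.01 -0.29 -1.    0.08  0.15 -0.15]
[[-0.219, 0.688, 0.692], [0.976, 0.154, 0.156], [0.001, 0.709, -0.705]]
travel [0.0026, -0.0041, 0.1097] dr [0.003, 0.0034, -0.0042] rows>= 2.6
```

View pics/a_scene.png

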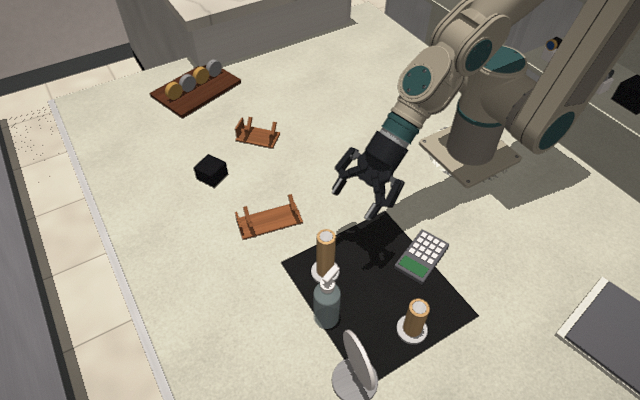

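View pics/a_top.png

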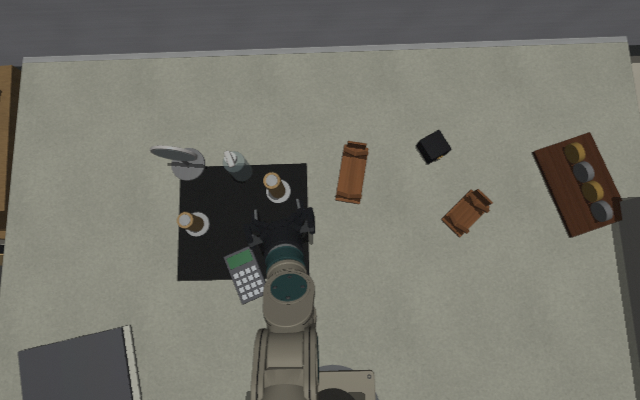

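Emit:
servo_tool(travel=[[0.001,-0.001,0.02],[0.002,-0.003,0.04],[0.0026,-0.0041,0.06],[0.0026,-0.0041,0.075],[0.0026,-0.0041,0.09],[0.0026,-0.0041,0.1],[0.0026,-0.0041,0.11],[0.0026,-0.0041,0.11],[0.0026,-0.0041,0.11]], dr=[[0,0,0],[0.003,0.003,-0.004],[0.003,0.003,-0.004],[0.003,0.003,-0.004],[0.003,0.003,-0.004],[0.003,0.003,-0.004],[0.003,0.003,-0.004],[0.003,0.003,-0.004],[0.003,0.003,-0.004]])

```text
t: 4.13
eef_pos: [560.6, 129.6, 92.9]
eef_rot: [1.577, 1.981, 0.819]
force: [-0.1, -0.7, -0.7]
grip_width: 1.002
```

```bash
python3 - <<'E'
from h import *
st()
move((*LB,100),frame(0.226),0)
for n,b in(("top",(200,120)),("scene",(260,160))):
    f=eyes.grab_frame(n); x,y=b; cv2.imwrite(f"pics/b_{n}.png",cv2.resize(f["pixels"][y:y+140,x:x+160,::-1],None,fx=4.2,fy=4.2,interpolation=2))
E
```

```text
t 4.13 grasp [555.1 128.3  98.6] F [-0.1 -0.7 -0.7] w 1.002 j [ 0.06  0.06 -0.96 -0.23  0.12 -0.12]
[[-0.224, 0.69, 0.688], [0.975, 0.159, 0.159], [0.0, 0.706, -0.708]]
travel [-0.0006, 0.0012, -0.0008] dr [-0.002, -0.0005, -0.0001] rows>= 0.0
```

View pics/b_scene.png

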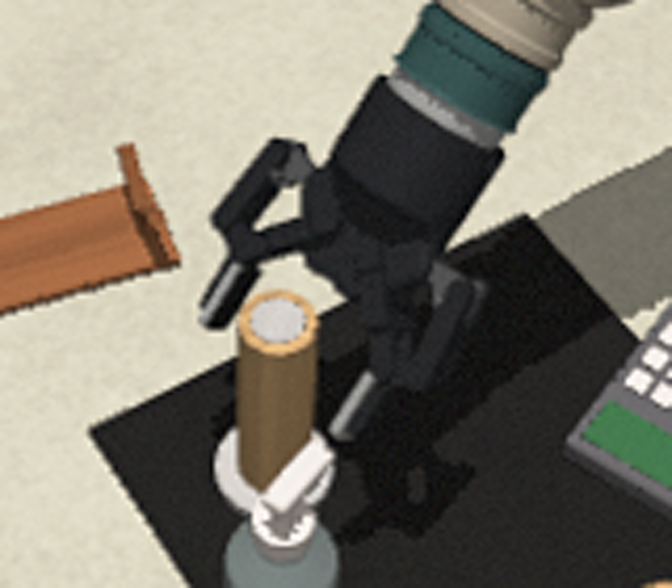

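View pics/b_top.png

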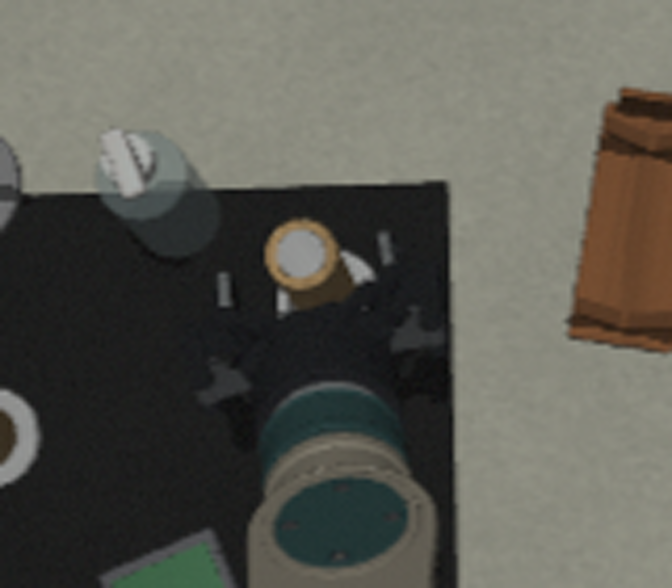

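The bar sits centred between the pads (the top crop has the pads at (225,290) and (387,247), and the bar top at (303,255)). I'll close now.

Emit:
servo_tool(travel=[[0,0,0],[0,0,0],[0,0,0],[0,0,0],[0,0,0],[0,0,0],[0,0,0],[0,0,0],[0,0,0],[0,0,0],[0,0,0],[0,0,0]], dr=[[0,0,0],[0,0,0],[0,0,0],[0,0,0],[0,0,0],[0,0,0],[0,0,0],[0,0,0],[0,0,0],[0,0,0],[0,0,0],[0,0,0]], grip=0, squeeze=90)

```text
t: 5.23
eef_pos: [560.7, 130.5, 93.8]
eef_rot: [1.574, 1.981, 0.821]
force: [-2.5, -3.0, 6.3]
grip_width: 0.451
```

```bash
python3 - <<'E'
from h import *
st()
move((520,60,260),frame(0.226),0)
E
```

```text
t 5.23 grasp [555.2 129.3  99.5] F [-2.5 -3.   6.3] w 0.451 j [ 0.06  0.06 -0.96 -0.24  0.12 -0.12]
[[-0.226, 0.689, 0.689], [0.974, 0.16, 0.159], [-0.0, 0.707, -0.707]]
travel [-0.0596, 0.0782, -0.1488] dr [0.0002, -0.0009, 0.0014] rows>= 4.3
```

Emit:
servo_tool(travel=[[0,0.004,-0.004],[0,0.012,-0.012],[0,0.025,-0.025],[0,0.04,-0.04],[0,0.055,-0.055],[0,0.07,-0.07],[0,0.085,-0.085],[0,0.1,-0.1],[0,0.113,-0.113],[0,0.113,-0.113],[0,0.113,-0.113]], dr=[[0,0,0],[0,0,0],[0,0,0],[0,0,0],[0,0,0],[0,0,0],[0,0,0],[0,0,0],[0,0,0],[0,0,0],[0,0,0]])

```text
t: 6.15
eef_pos: [560.2, 131.0, 253.2]
eef_rot: [1.575, 1.983, 0.821]
force: [-0.5, -0.8, -3.7]
grip_width: 0.444
```

```bash
python3 - <<'E'
from h import *
st()
f=eyes.grab_frame("scene"); cv2.imwrite("pics/c.png",f["pixels"][:,:,::-1])
c,s=np.cos(LC[2]),np.sin(LC[2])
g=(LC[0]-30*c,LC[1]-30*s)   # grasp point at x=-30 of cradle
print(g)
move((*g,220),frame(LC[2],True),0)
move((*g,220),frame(LC[2],False),0)
E
```

```text
t 6.15 grasp [554.7 129.7 258.8] F [-0.5 -0.8 -3.7] w 0.444 j [ 0.06 -0.24 -0.77  0.26  0.12 -0.12]
[[-0.227, 0.69, 0.688], [0.974, 0.16, 0.16], [0.001, 0.706, -0.708]]
(np.float64(564.0685699135126), np.float64(-60.687003951127345))
travel [-0.1901, -0.0492, 0.0024] dr [-0.0049, -0.2995, 0.2994] rows>= 4.7
travel [-0.1901, -0.0492, 0.0024] dr [0.4274, -0.007, -2.811] rows>= 22.7
```

View pics/c.png

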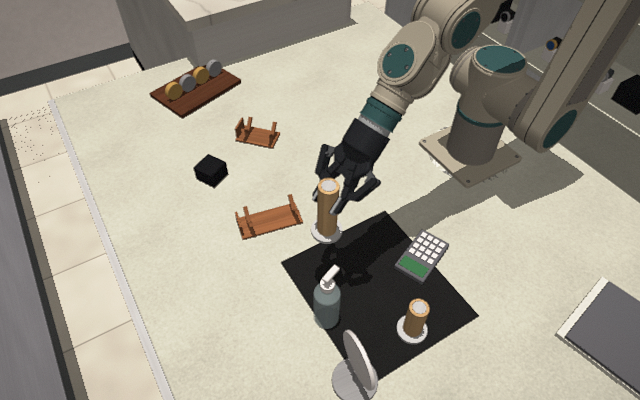

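Emit:
servo_tool(travel=[[-0.02,-0.005,0],[-0.05,-0.013,0],[-0.08,-0.02,0],[-0.11,-0.028,0],[-0.14,-0.036,0.001],[-0.165,-0.043,0.002],[-0.18,-0.047,0.002],[-0.19,-0.049,0.0024],[-0.19,-0.049,0.0024],[-0.19,-0.049,0.0024]], dr=[[0,-0.03,0.03],[0,-0.08,0.08],[-0.002,-0.125,0.125],[-0.003,-0.17,0.17],[-0.003,-0.22,0.22],[-0.005,-0.26,0.26],[-0.005,-0.28,0.28],[-0.005,-0.2995,0.2994],[-0.005,-0.2995,0.2994],[-0.005,-0.2995,0.2994]])

```text
t: 7.03
eef_pos: [570.8, -61.3, 215.4]
eef_rot: [1.898, 1.56, 0.649]
force: [1.1, 0.3, -1.6]
grip_width: 0.446
```

Emit:
servo_tool(travel=[[0,0,0],[0,0,0],[0,0,0],[0,0,0],[0,0,0],[0,0,0],[0,0,0],[0,0,0],[0,0,0],[0,0,0],[0,0,0],[0,0,0],[0,0,0],[0,0,0],[0,0,0],[0,0,0],[0,0,0],[0,0,0],[0,0,0],[0,0,0]], dr=[[0,0,0.05],[0,0,0.13],[0,0,0.24],[0,0,0.36],[0,0,0.48],[0,0,0.6],[0,0,0.72],[0,0,0.84],[0,0,0.96],[0,0,1.08],[0,0,1.2],[0,0,1.32],[0,0,1.44],[0,0,1.56],[0,0,1.68],[0,0,1.8],[0,0,1.92],[0,0,2.02],[0,0,2.1],[0,0,2.14]])

```text
t: 8.7
eef_pos: [571.3, -60.4, 216.7]
eef_rot: [-2.572, 1.036, -1.133]
force: [0.5, 0.3, -2.7]
grip_width: 0.449
```

```bash
python3 - <<'E'
from h import *
st()
c,s=np.cos(LC[2]),np.sin(LC[2])
g=(LC[0]-30*c,LC[1]-30*s)
move((*g,200),frame(LC[2],False),0)
E
```

```text
t 8.7 grasp [565.7 -59.3 222.4] F [ 0.5  0.3 -2.7] w 0.449 j [-0.23 -0.19 -0.83  0.14  0.03  2.12]
[[0.477, -0.535, 0.697], [-0.646, -0.752, -0.135], [0.596, -0.385, -0.705]]
travel [-0.0132, 0.0105, 0.0148] dr [-0.0045, 0.0005, 0.9993] rows>= 8.0
```

```bash
cat >> h.py <<'E'
def fr2(az,rho,el=-45):
    ax=np.array([np.cos(az),np.sin(az),0]); return R.from_rotvec(ax*rho).as_matrix()@frame(az,False,el)
def seatg(C,x):
    return (C[0]+x*np.cos(C[2]),C[1]+x*np.sin(C[2]))
E
python3 - <<'E'
from h import *
for r in(.2,-.2): move((*seatg(LC,-30),180),fr2(LC[2],r)); print(fr2(LC[2],r).round(2).tolist())
E
```

```text
travel [-0.0257, 0.0173, 0.0288] dr [0.067, -0.1302, 1.1393] rows>= 9.2
[[-0.19, -0.67, 0.72], [-0.96, 0.27, 0.0], [-0.2, -0.69, -0.69]]
travel [-0.0245, 0.0192, 0.0288] dr [-0.0743, 0.1281, 0.8558] rows>= 6.9
[[-0.19, -0.72, 0.67], [-0.96, -0.0, -0.27], [0.2, -0.69, -0.69]]
```

Emit:
servo_tool(travel=[[-0.002,0.001,0.002],[-0.005,0.004,0.006],[-0.009,0.007,0.01],[-0.013,0.01,0.015],[-0.017,0.013,0.02],[-0.021,0.016,0.024],[-0.0235,0.018,0.027],[-0.0245,0.0192,0.0288],[-0.0245,0.0192,0.0288],[-0.0245,0.0192,0.0288],[-0.0245,0.0192,0.0288]], dr=[[-0.007,0.012,0.08],[-0.017,0.03,0.2],[-0.027,0.046,0.31],[-0.037,0.064,0.43],[-0.047,0.081,0.54],[-0.056,0.097,0.65],[-0.065,0.112,0.75],[-0.071,0.123,0.82],[-0.0743,0.1281,0.8558],[-0.0743,0.1281,0.8558],[-0.0743,0.1281,0.8558]])

```text
t: 9.62
eef_pos: [569.6, -63.2, 174.5]
eef_rot: [-1.746, 1.945, -1.004]
force: [-0.0, -0.4, -2.8]
grip_width: 0.447
```

```bash
python3 - <<'E'
from h import *
st()
for n,b in(("top",(290,90)),("scene",(190,90))):
    f=eyes.grab_frame(n); x,y=b; cv2.imwrite(f"pics/d_{n}.png",cv2.resize(f["pixels"][y:y+150,x:x+170,::-1],None,fx=4,fy=4,interpolation=2))
E
```

```text
t 9.62 grasp [564.2 -61.  180. ] F [-0.  -0.4 -2.8] w 0.447 j [-0.13 -0.1  -0.88  0.   -0.19  3.04]
[[-0.187, -0.721, 0.667], [-0.961, -0.005, -0.275], [0.202, -0.693, -0.693]]
```

View pics/d_scene.png

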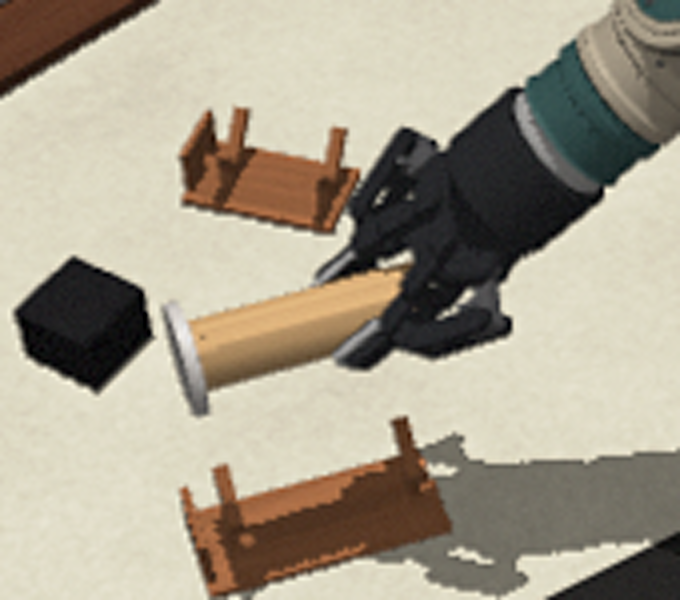

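View pics/d_top.png

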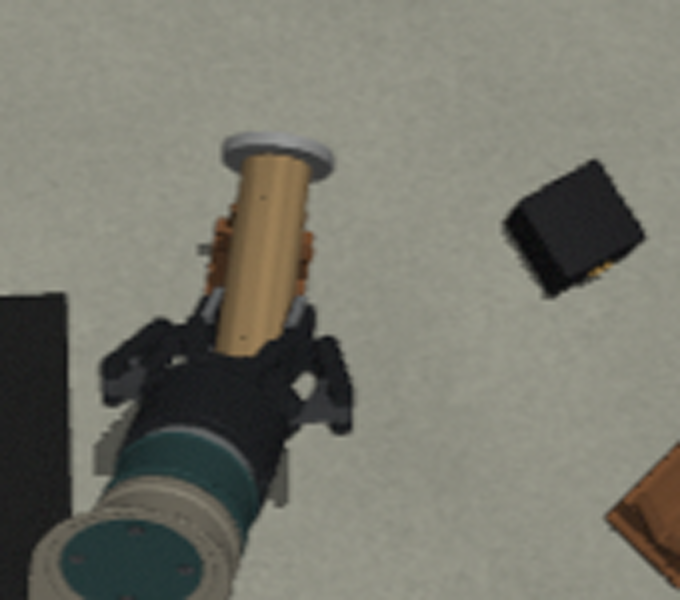

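```bash
python3 - <<'E'
from h import *
s=monitor.state();M=R.from_rotvec(s["eef_rot"]).as_matrix();g=s["eef_pos"]-8*M[:,2]
zb=(M[:,1]-M[:,2])/2**.5; print("pred bar z",zb.round(3))
top=g+40*zb; foot=g-100*zb
for n,b in(("top",(290,90)),("scene",(190,90))):
    f=eyes.grab_frame(n); im=f["pixels"][:,:,::-1].copy(); x,y=b
    im=cv2.resize(im[y:y+150,x:x+170],None,fx=4,fy=4,interpolation=2)
    Q,_=np.linalg.qr(np.c_[zb,np.eye(3)[:,:2]]); 
    for c,r,col in((foot,32,(255,0,0)),(foot+8*zb,32,(0,0,255)),(top,20,(0,255,0)),(foot+8*zb,20,(0,255,0))):
        a=np.linspace(0,6.283,60); P=c+r*(np.cos(a)[:,None]*Q[:,1]+np.sin(a)[:,None]*Q[:,2])
        for p in (proj(f,P)-b)*4+1.5: cv2.circle(im,tuple(np.int32(p)),1,col,-1)
    cv2.imwrite(f"pics/e_{n}.png",im)
E
```

```text
pred bar z [-0.981  0.192 -0.   ]
```

View pics/e_scene.png

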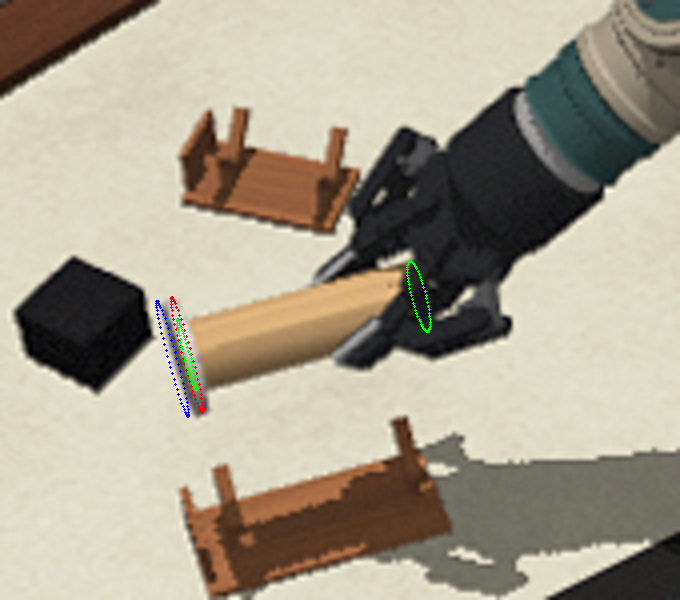

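View pics/e_top.png

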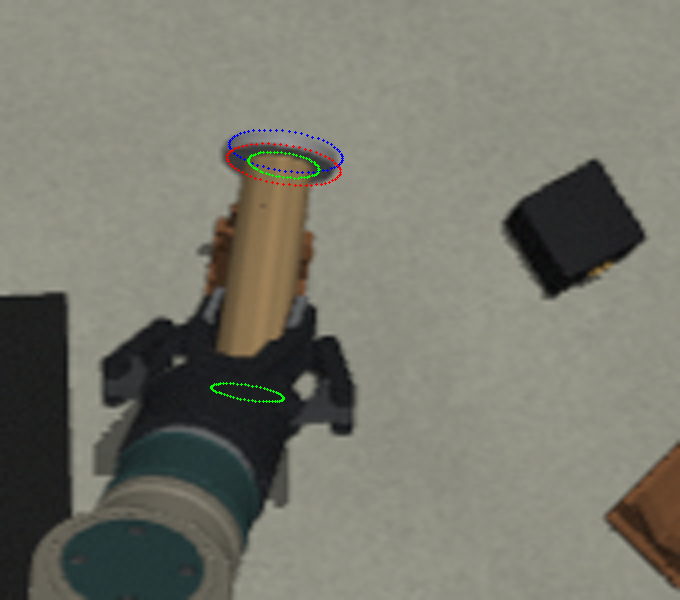

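```bash
sed -i 's/^LC=(593.5,-66.5/LC=(594.5,-70.2/' h.py; python3 - <<'E'
from h import *
move((*seatg(LC,-30),100),fr2(LC[2],-.2))
E
```

```text
travel [-0.014, 0.0546, 0.0568] dr [-0.0002, -0.0017, 0.0024] rows>= 1.9
```

Emit:
servo_tool(travel=[[-0.003,0.01,0.01],[-0.006,0.022,0.023],[-0.009,0.034,0.036],[-0.012,0.044,0.046],[-0.0135,0.051,0.053],[-0.014,0.0546,0.0568],[-0.014,0.0546,0.0568],[-0.014,0.0546,0.0568]], dr=[[0,0,0],[0,0,0],[0,0,0],[0,0,0],[0,0,0],[0,0,0.002],[0,0,0.002],[0,0,0.002]])

```text
t: 10.48
eef_pos: [570.6, -66.9, 94.4]
eef_rot: [-1.741, 1.95, -1.004]
force: [-0.2, 0.2, -2.4]
grip_width: 0.446
```

```bash
cat > ov.py <<'E'
from h import *
import sys
def overlay(tag,C,gl,toplen,bt,bs,L,k=4,w=170,h=150):
    # gl grasp->foot length, toplen grasp->top ; draws predicted bar (measured tool pose) & cradle estimate
    s=monitor.state();M=R.from_rotvec(s["eef_rot"]).as_matrix();g=s["eef_pos"]-8*M[:,2]
    zb=(M[:,1]-M[:,2])/2**.5; top=g+toplen*zb; foot=g-gl*zb
    Q,_=np.linalg.qr(np.c_[zb,np.eye(3)[:,:2]])
    for n,b in(("top",bt),("scene",bs)):
        f=eyes.grab_frame(n); x,y=b
        raw=cv2.resize(f["pixels"][y:y+h,x:x+w,::-1],None,fx=k,fy=k,interpolation=2); im=raw.copy()
        for c,r,col in((foot,32,(255,0,0)),(foot+8*zb,32,(0,0,255)),(foot+8*zb,20,(0,255,0))):
            a=np.linspace(0,6.283,60); P=c+r*(np.cos(a)[:,None]*Q[:,1]+np.sin(a)[:,None]*Q[:,2])
            for p in (proj(f,P)-b)*k+1.5: cv2.circle(im,tuple(np.int32(p)),1,col,-1)
        e=L/2; c,s_=np.cos(C[2]),np.sin(C[2])
        pts=[(e+10,25,42),(e+10,-25,42),(e-12,30,49),(e-22,30,49),(e-12,-30,49),(e-22,-30,49),(4-e,30,49),(14-e,30,49),(4-e,-30,49),(14-e,-30,49),(e+10,33,8),(e+10,-33,8),(-e-4,33,8),(-e-4,-33,8)]
        P=np.array([(C[0]+c*p[0]-s_*p[1],C[1]+s_*p[0]+c*p[1],p[2]) for p in pts])
        for p in (proj(f,P)-b)*k+1.5: cv2.circle(im,tuple(np.int32(p)),2,(255,255,0),-1)
        cv2.imwrite(f"pics/{tag}_{n}.png",im); cv2.imwrite(f"pics/{tag}raw_{n}.png",raw)
E
python3 - <<'E'
from ov import *
st()
overlay("f",LC,100,40,(310,110),(210,150),140,k=6,w=110,h=100)
E
```

```text
t 10.48 grasp [565.3 -64.7 100. ] F [-0.2  0.2 -2.4] w 0.446 j [-0.14  0.08 -0.96 -0.26 -0.18  3.04]
[[-0.192, -0.721, 0.666], [-0.961, -0.0, -0.277], [0.2, -0.693, -0.693]]
```

View pics/f_scene.png

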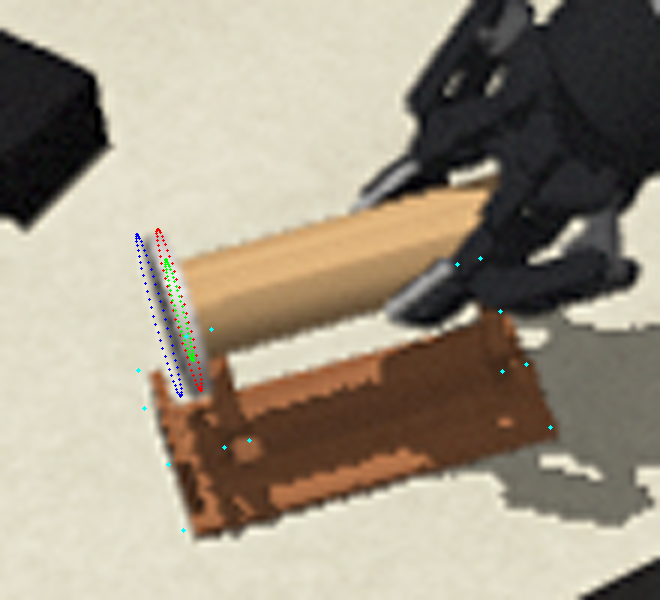

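View pics/f_top.png

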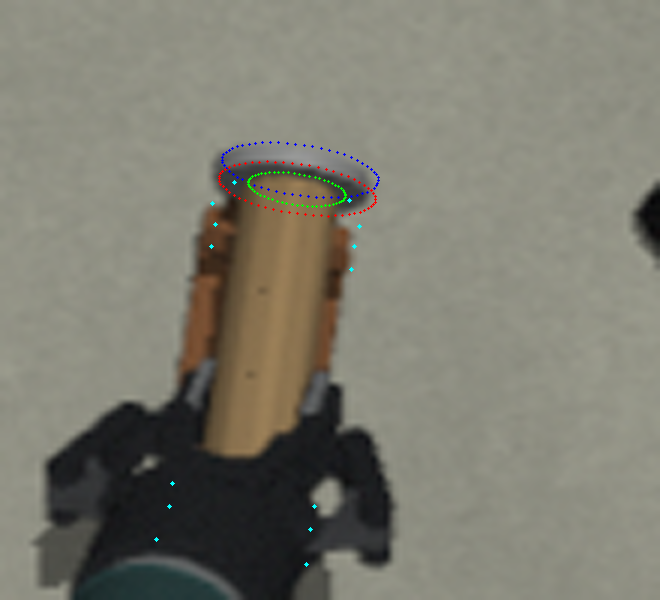

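```bash
python3 - <<'E'
from h import *
s=monitor.state();M=R.from_rotvec(s["eef_rot"]).as_matrix();g=s["eef_pos"]-8*M[:,2]
zb=(M[:,1]-M[:,2])/2**.5; foot=g-100*zb
up=np.array([0,0,1.]); lat=np.cross(up,zb)
for n,(x,y,w,h),k in(("top",(340,128,38,36),20),("scene",(225,180,40,40),15)):
    f=eyes.grab_frame(n); im=cv2.resize(f["pixels"][y:y+h,x:x+w,::-1],None,fx=k,fy=k,interpolation=cv2.INTER_CUBIC)
    if n=="top": im=cv2.convertScaleAbs(im,alpha=1.5)
    a=np.linspace(0,6.283,90)
    for c,r,col in((foot,32,(255,0,0)),(foot+8*zb,32,(0,0,255))):
        P=c+r*(np.cos(a)[:,None]*lat+np.sin(a)[:,None]*up)
        for p in (proj(f,P)-(x,y)+.5)*k: cv2.circle(im,tuple(np.int32(p)),1,col,-1)
    cv2.imwrite(f"pics/g_{n}.png",im)
E
```

```text
(no output)
```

View pics/g_scene.png

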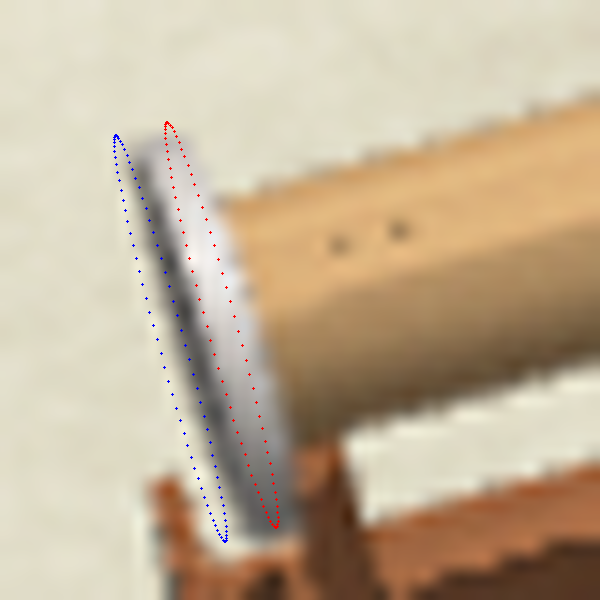

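View pics/g_top.png

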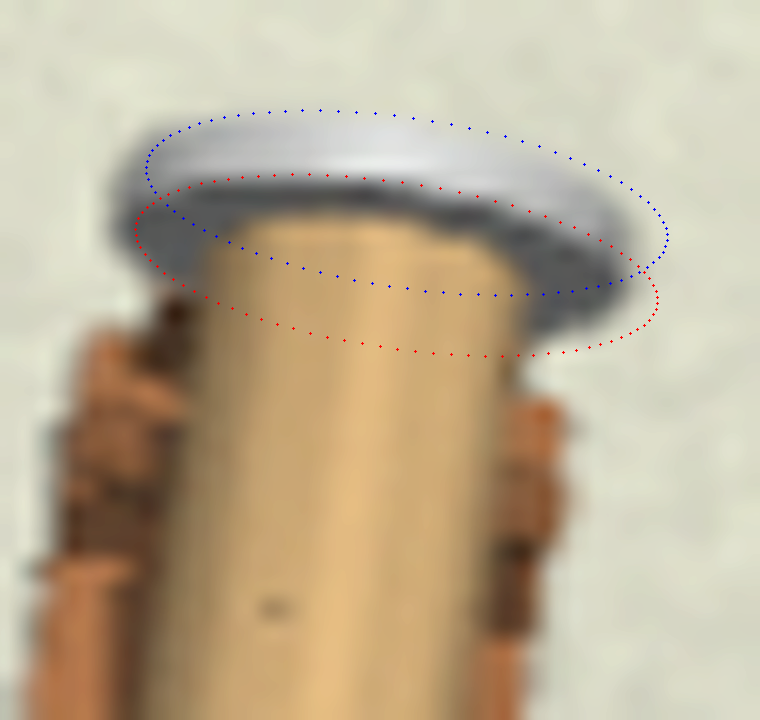

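```bash
python3 - <<'E'
from h import *
S=eyes.grab_frame("scene")
for z in(40,100):
  a=cast(S,240,215,z)
  for d in((1.4,0),(1.4,.3),(1.4,-.3)): print(z,(cast(S,240+d[0],215+d[1],z)-a).round(1))
E
```

```text
40 [-2.9  1.7 -0. ]
40 [-2.5  2.6 -0. ]
40 [-3.3  0.9 -0. ]
100 [-2.7  1.6  0. ]
100 [-2.3  2.4  0. ]
100 [-3.1  0.8  0. ]
```

Emit:
servo_tool(travel=[[-0.001,0.004,0.004],[-0.0024,0.0085,0.0085],[-0.004,0.014,0.014],[-0.0056,0.0195,0.0195],[-0.0068,0.0235,0.0235],[-0.0078,0.027,0.027],[-0.0085,0.0295,0.0295],[-0.0088,0.0305,0.0305],[-0.0088,0.0305,0.0305]], dr=[[0,0,0],[0,0,0],[0,0,0],[0,0,0],[0,0,0],[0,0,0],[0,0,0],[0,0,0],[0,0,0]])

```text
t: 11.48
eef_pos: [570.1, -66.8, 49.6]
eef_rot: [-1.742, 1.951, -1.003]
force: [0.0, 0.1, -3.0]
grip_width: 0.448
```

```bash
python3 - <<'E'
from ov import *
st()
overlay("i",LC,100,40,(330,125),(225,180),140,k=10,w=50,h=50)
E
```

```text
t 11.48 grasp [564.8 -64.5  55.1] F [ 0.   0.1 -3. ] w 0.448 j [-0.14  0.21 -0.99 -0.41 -0.18  3.04]
[[-0.191, -0.722, 0.665], [-0.961, -0.0, -0.277], [0.2, -0.692, -0.693]]
```

View pics/iraw_scene.png

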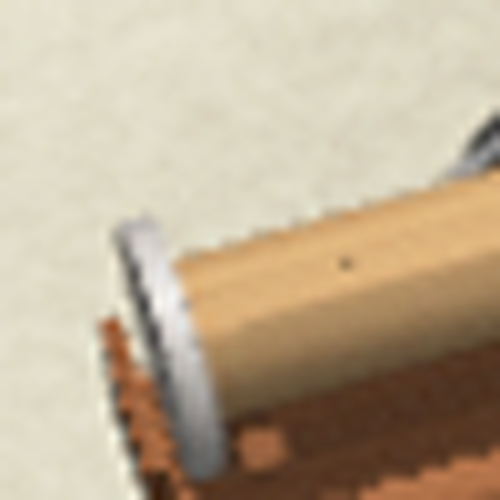

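View pics/iraw_top.png

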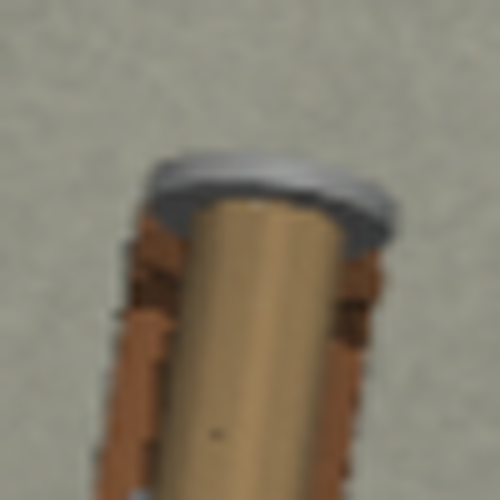

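The disc has entered the slot: in the scene crop it lies between the plate at (110,330) and the saddle, with no contact force. I'll lower the last 5 mm.

Emit:
servo_tool(travel=[[-0.0002,0.0007,0.0007],[-0.0004,0.0014,0.0014],[-0.0006,0.0021,0.0021],[-0.0008,0.0028,0.0028],[-0.0009,0.0032,0.0032],[-0.0009,0.0034,0.0034],[-0.0009,0.0034,0.0034]], dr=[[0,0,0],[0,0,0],[0,0,0],[0,0,0],[0,0,0],[0,0,0],[0,0,0]])

```text
t: 12.17
eef_pos: [571.5, -66.4, 46.8]
eef_rot: [-1.739, 1.947, -1.006]
force: [-4.6, 5.5, 7.2]
grip_width: 0.448
```

```bash
python3 - <<'E'
from h import *
st()
E
```

```text
t 12.17 grasp [566.2 -64.2  52.3] F [-4.6  5.5  7.2] w 0.448 j [-0.14  0.22 -0.99 -0.43 -0.18  3.04]
[[-0.191, -0.718, 0.669], [-0.961, -0.001, -0.276], [0.199, -0.696, -0.69]]
```

Emit:
servo_tool(travel=[[-0.0008,0.0001,0.0001],[-0.0015,0.0003,0.0003],[-0.0017,0.0005,0.0005],[-0.0017,0.0005,0.0005],[-0.0017,0.0005,0.0005]], dr=[[0,0,0],[0,0,0],[0,0,0],[0,0,0],[0,0,0]])

```text
t: 12.58
eef_pos: [572.1, -65.7, 46.2]
eef_rot: [-1.737, 1.948, -1.009]
force: [-4.8, 2.3, 7.8]
grip_width: 0.446
```

```bash
python3 - <<'E'
from h import *
st()
E
```

```text
t 12.58 grasp [566.7 -63.5  51.7] F [-4.8  2.3  7.8] w 0.446 j [-0.14  0.22 -0.99 -0.43 -0.19  3.04]
[[-0.193, -0.718, 0.669], [-0.961, -0.001, -0.278], [0.2, -0.696, -0.689]]
```

Emit:
servo_tool(travel=[[0,0,0],[0,0,0],[0,0,0],[0,0,0],[0,0,0],[0,0,0],[0,0,0],[0,0,0]], dr=[[0,0,0],[0,0,0],[0,0,0],[0,0,0],[0,0,0],[0,0,0],[0,0,0],[0,0,0]], grip=0.85)

```text
t: 13.25
eef_pos: [570.6, -65.4, 44.2]
eef_rot: [-1.741, 1.95, -1.004]
force: [-0.6, -0.0, 1.0]
grip_width: 0.847
```

```bash
python3 - <<'E'
from ov import *
st()
overlay("j",LC,100,40,(310,120),(215,170),140,k=6,w=100,h=90)
E
```

```text
t 13.25 grasp [565.3 -63.2  49.7] F [-0.6 -0.   1. ] w 0.847 j [-0.14  0.22 -0.99 -0.43 -0.18  3.04]
[[-0.192, -0.721, 0.666], [-0.961, -0.0, -0.277], [0.2, -0.693, -0.693]]
```

View pics/jraw_scene.png

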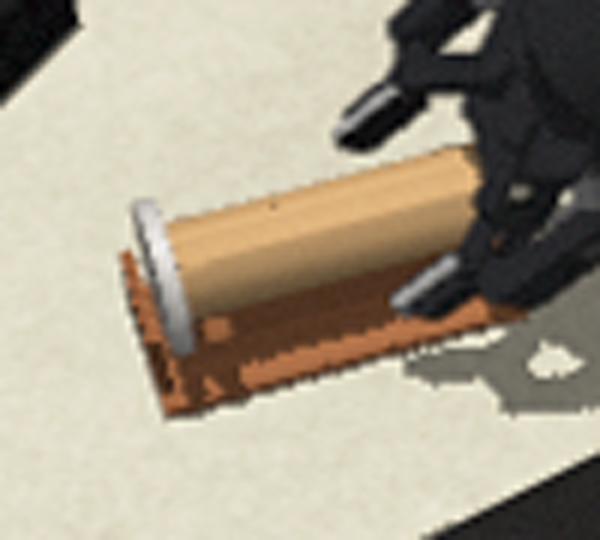

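View pics/jraw_top.png

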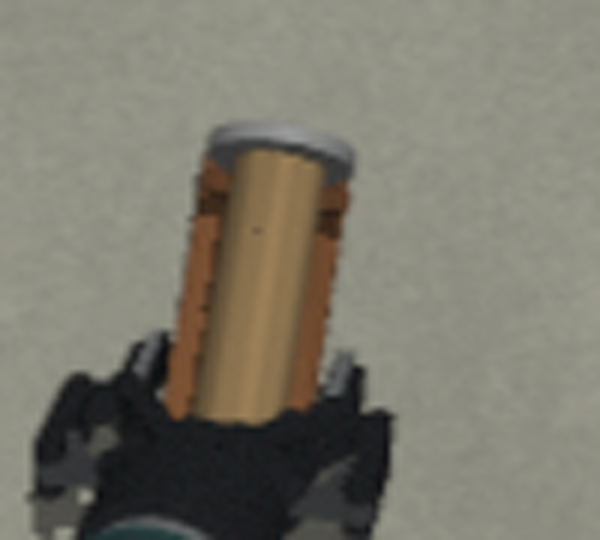

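Emit:
servo_tool(travel=[[0,0,-0.01],[0,0,-0.03],[0,0,-0.06],[0,0,-0.09],[0,0,-0.12],[0,0.02,-0.16],[0,0.02,-0.16]], dr=[[0,0,0],[0,0,0],[0,0,0],[0,0,0],[0,0,0],[0,0,0],[0,0,0]])

```text
t: 13.93
eef_pos: [456.0, -17.8, 153.6]
eef_rot: [-1.739, 1.952, -1.004]
force: [0.8, 0.3, 0.5]
grip_width: 0.852
```

```bash
python3 - <<'E'
from ov import *
st()
overlay("k",LC,100,40,(320,120),(215,170),140,k=6,w=100,h=90)
move((430,0,260),frame(0.3,True))
s=monitor.state(); print(R.from_rotvec(s["eef_rot"]).as_matrix()[:,2])
E
```

```text
t 13.93 grasp [450.7 -15.5 159.2] F [0.8 0.3 0.5] w 0.852 j [-0.02 -0.3  -1.08  0.03 -0.27  3.13]
[[-0.193, -0.721, 0.666], [-0.961, 0.001, -0.278], [0.199, -0.693, -0.693]]
travel [0.0058, -0.0559, -0.0921] dr [-0.7135, -0.0778, 2.8423] rows>= 23.5
[ 0.66308046 -0.27767122 -0.69514243]
```

View pics/kraw_scene.png

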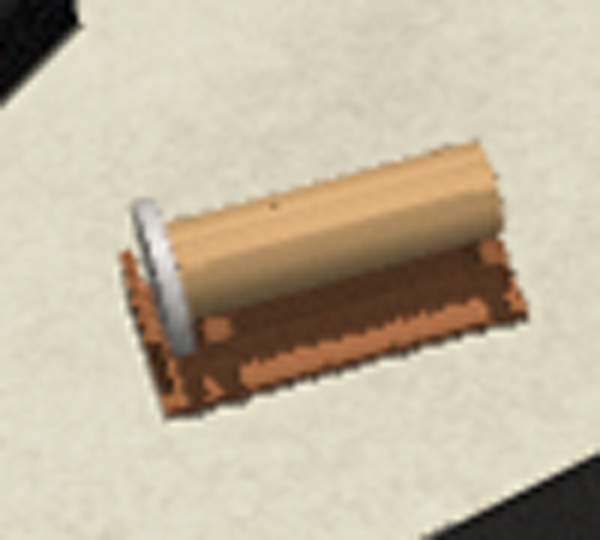

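View pics/kraw_top.png

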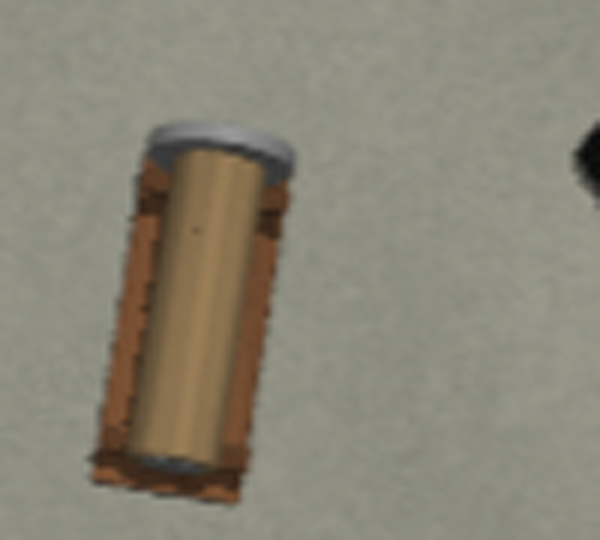

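Emit:
servo_tool(travel=[[0,-0.01,-0.005],[0,-0.025,-0.012],[0.002,-0.045,-0.02],[0.003,-0.065,-0.03],[0.004,-0.08,-0.04],[0.005,-0.08,-0.04],[0.005,-0.08,-0.04],[0.005,-0.08,-0.04],[0.005,-0.08,-0.04],[0.005,-0.08,-0.04],[0.005,-0.08,-0.04],[0.005,-0.08,-0.04],[0.005,-0.08,-0.04],[0.005,-0.08,-0.04],[0.005,-0.08,-0.04],[0.005,-0.08,-0.04],[0.005,-0.08,-0.04],[0.005,-0.08,-0.04],[0.005,-0.08,-0.04],[0.005,-0.08,-0.04]], dr=[[0,0,-0.05],[0,0,-0.16],[0,0,-0.28],[0,0,-0.4],[0,0,-0.52],[0,0,-0.64],[0,0,-0.76],[0,0,-0.88],[0,0,-1.0],[0,0,-1.12],[0,0,-1.24],[0,0,-1.36],[0,0,-1.48],[0,0,-1.6],[0,0,-1.72],[0,0,-1.84],[0,0,-1.96],[0,0,-2.08],[0,0,-2.2],[0,0,-2.32]], grip=1)

```text
t: 15.7
eef_pos: [487.6, -13.1, 228.6]
eef_rot: [2.378, 0.788, 0.785]
force: [-0.4, -0.5, -0.3]
grip_width: 1.0
```

```bash
python3 - <<'E'
from h import *
st()
for az in (.62,.5): move((SB[0]-1+1.,SB[1]-3.5,60),frame(az),150)
move((440,150,220),frame(.4))
f=eyes.grab_frame("top"); g=eyes.grab_frame("scene"); print([cast(F,u,v,z).round(0).tolist() for F,u,v,z in((f,189,163,5),)])
E
```

```text
t 15.7 grasp [482.4 -10.9 234.3] F [-0.4 -0.5 -0.3] w 1.0 j [ 0.   -0.36 -0.9   0.27 -0.28  0.82]
[[0.664, 0.361, 0.655], [0.656, -0.701, -0.279], [0.358, 0.615, -0.703]]
travel [0.1038, -0.2812, -0.096] dr [0.2036, 0.7302, -1.224] rows>= 11.5
travel [0.1063, -0.2907, -0.103] dr [0.1798, 0.6418, -1.145] rows>= 10.6
travel [0.0752, -0.1401, -0.0638] dr [0.1601, 0.5687, -1.0786] rows>= 9.8
[[640.0, 366.0, 5.0]]
```

```bash
python3 - <<'E'
from h import *
move((474.5,338,180),frame(.62))
E
```

```text
travel [0.2056, -0.2864, -0.0661] dr [0.2063, 0.73, -1.2298] rows>= 11.6
```

Emit:
servo_tool(travel=[[0.02,-0.03,-0.007],[0.04,-0.055,-0.013],[0.06,-0.08,-0.019],[0.08,-0.11,-0.026],[0.1,-0.14,-0.033],[0.12,-0.167,-0.039],[0.14,-0.195,-0.045],[0.16,-0.223,-0.051],[0.18,-0.25,-0.058],[0.195,-0.272,-0.063],[0.2056,-0.2864,-0.0661],[0.2056,-0.2864,-0.0661],[0.2056,-0.2864,-0.0661],[0.2056,-0.2864,-0.0661],[0.2056,-0.2864,-0.0661]], dr=[[0.017,0.061,-0.103],[0.034,0.122,-0.205],[0.051,0.182,-0.307],[0.069,0.243,-0.41],[0.086,0.304,-0.512],[0.103,0.365,-0.615],[0.12,0.426,-0.717],[0.137,0.487,-0.82],[0.155,0.548,-0.922],[0.172,0.608,-1.025],[0.189,0.669,-1.127],[0.2063,0.73,-1.2298],[0.2063,0.73,-1.2298],[0.2063,0.73,-1.2298],[0.2063,0.73,-1.2298]])

```text
t: 17.05
eef_pos: [479.0, 341.0, 175.6]
eef_rot: [1.2, 2.323, 0.964]
force: [-0.2, -0.4, -0.6]
grip_width: 1.0
```

```bash
python3 - <<'E'
from h import *
st()
move((474.5,338,60),frame(.62))
s=monitor.state();M=R.from_rotvec(s["eef_rot"]).as_matrix();g=s["eef_pos"]-8*M[:,2]
for n,b in(("top",(130,150)),("scene",(320,190))):
    f=eyes.grab_frame(n); x,y=b; print(n,(proj(f,[g,(474.5,338,100)])-b)*4); cv2.imwrite(f"pics/m_{n}.png",cv2.resize(f["pixels"][y:y+150,x:x+170,::-1],None,fx=4,fy=4,interpolation=2))
E
```

```text
t 17.05 grasp [474.3 337.7 181.3] F [-0.2 -0.4 -0.6] w 1.0 j [ 0.45 -0.09 -0.86  0.02  0.11 -0.12]
[[-0.578, 0.576, 0.578], [0.816, 0.409, 0.409], [-0.001, 0.708, -0.706]]
travel [0.0003, -0.0857, 0.0858] dr [0.0017, 0.0031, -0.0019] rows>= 2.9
top [[172.9690402  263.28859965]
 [222.75614155 280.39945781]]
scene [[418.56530044 381.59569071]
 [389.31430802 467.78021299]]
```

View pics/m_scene.png

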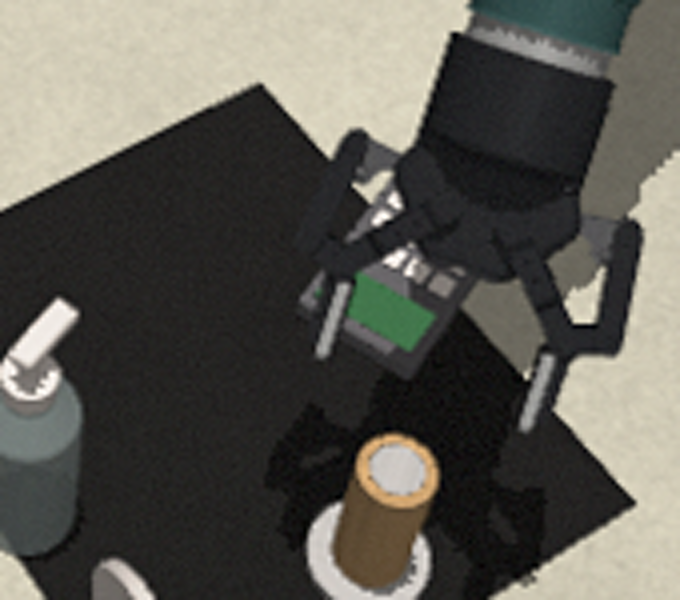

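View pics/m_top.png

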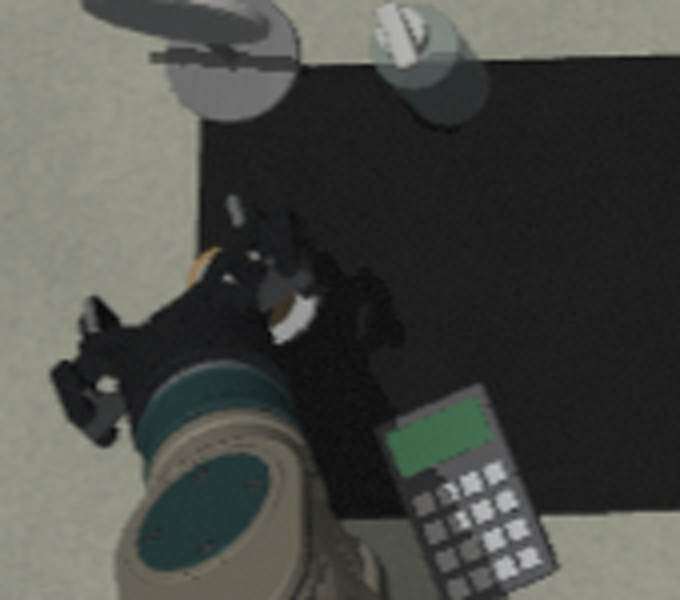

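Emit:
servo_tool(travel=[[0,-0.008,0.008],[0,-0.02,0.02],[0,-0.032,0.032],[0,-0.044,0.044],[0,-0.055,0.055],[0,-0.065,0.065],[0,-0.074,0.074],[0,-0.081,0.081],[0.0003,-0.0855,0.0855],[0.0003,-0.0855,0.0855],[0.0003,-0.0855,0.0855]], dr=[[0,0,0],[0,0,0],[0.0017,0.003,-0.002],[0.0017,0.003,-0.002],[0.0017,0.003,-0.002],[0.0017,0.003,-0.002],[0.0017,0.003,-0.002],[0.0017,0.003,-0.002],[0.0017,0.003,-0.002],[0.0017,0.003,-0.002],[0.0017,0.003,-0.002]])

```text
t: 18.07
eef_pos: [479.1, 341.9, 55.9]
eef_rot: [1.192, 2.329, 0.966]
force: [1.5, -0.0, -0.1]
grip_width: 1.0
```

```bash
python3 - <<'E'
from h import *
st()
for n,b in(("top",(130,150)),("scene",(320,190))):
    f=eyes.grab_frame(n); x,y=b; cv2.imwrite(f"pics/n_{n}.png",cv2.resize(f["pixels"][y:y+150,x:x+170,::-1],None,fx=4,fy=4,interpolation=2))
E
```

```text
t 18.07 grasp [474.5 338.6  61.5] F [ 1.5 -0.  -0.1] w 1.0 j [ 0.45  0.19 -0.97 -0.36  0.12 -0.12]
[[-0.584, 0.572, 0.575], [0.812, 0.414, 0.413], [-0.002, 0.708, -0.706]]
```

View pics/n_scene.png

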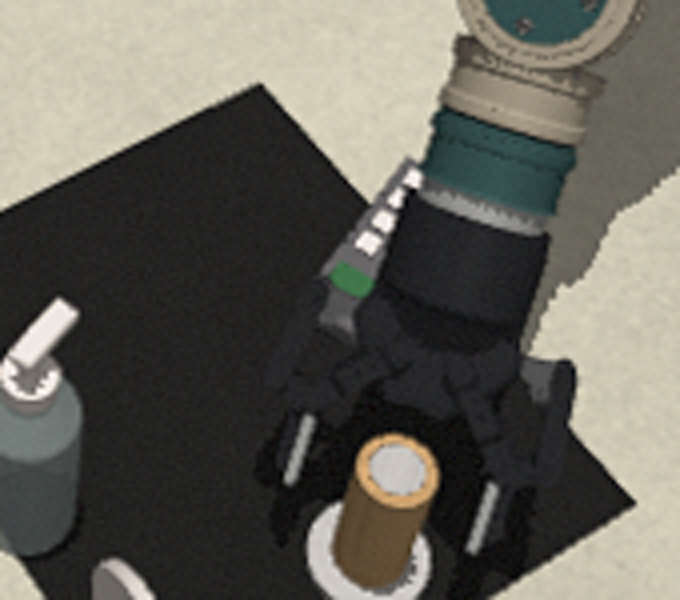

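View pics/n_top.png

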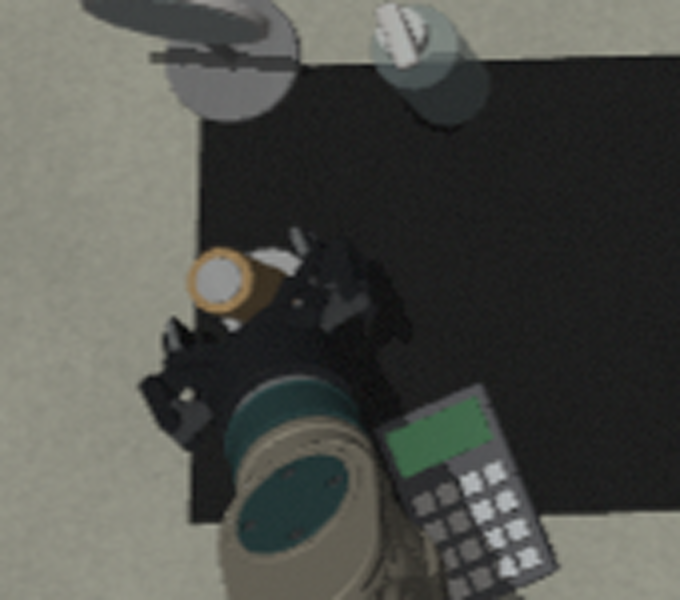

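Emit:
servo_tool(travel=[[0,0,0],[0,0,0],[0,0,0],[0,0,0],[0,0,0],[0,0,0],[0,0,0],[0,0,0],[0,0,0],[0,0,0],[0,0,0],[0,0,0]], dr=[[0,0,0],[0,0,0],[0,0,0],[0,0,0],[0,0,0],[0,0,0],[0,0,0],[0,0,0],[0,0,0],[0,0,0],[0,0,0],[0,0,0]], grip=0, squeeze=90)

```text
t: 19.17
eef_pos: [479.8, 342.4, 56.9]
eef_rot: [1.19, 2.328, 0.968]
force: [-2.8, -0.3, 6.0]
grip_width: 0.449
```

Emit:
servo_tool(travel=[[0,0.004,-0.004],[0,0.012,-0.012],[0,0.025,-0.025],[0,0.04,-0.04],[0,0.055,-0.055],[0,0.07,-0.07],[0,0.085,-0.085],[0,0.1,-0.1],[0,0.115,-0.115],[0,0.12,-0.12],[0,0.12,-0.12]], dr=[[0,0,0],[0,0,0],[0,0,0],[0,0,0],[0,0,0],[0,0,0],[0,0,0],[0,0,0],[0,0,0],[0,0,0],[0,0,0]])

```text
t: 20.08
eef_pos: [480.1, 342.5, 228.6]
eef_rot: [1.189, 2.325, 0.969]
force: [0.3, 0.4, -2.2]
grip_width: 0.446
```

```bash
sed -i 's/SC=(481.,-354.3,-0.826)/SC=(482.,-357.8,-0.826)/' h.py; python3 - <<'E'
from h import *
st()
f=eyes.grab_frame("scene"); cv2.imwrite("pics/o.png",f["pixels"][:,:,::-1])
move((530,0,230),frame(0.0))
move((*seatg(SC,-10),190),frame(SC[2]))
E
```

```text
t 20.08 grasp [475.4 339.2 234.2] F [ 0.3  0.4 -2.2] w 0.446 j [ 0.45 -0.17 -0.79  0.17  0.12 -0.12]
[[-0.584, 0.569, 0.579], [0.812, 0.412, 0.414], [-0.003, 0.711, -0.703]]
travel [-0.3106, -0.1102, -0.1072] dr [0.0029, -0.4401, 0.4424] rows>= 8.3
travel [-0.5652, -0.3175, -0.258] dr [0.0036, -1.0251, 1.0255] rows>= 16.7
```

View pics/o.png

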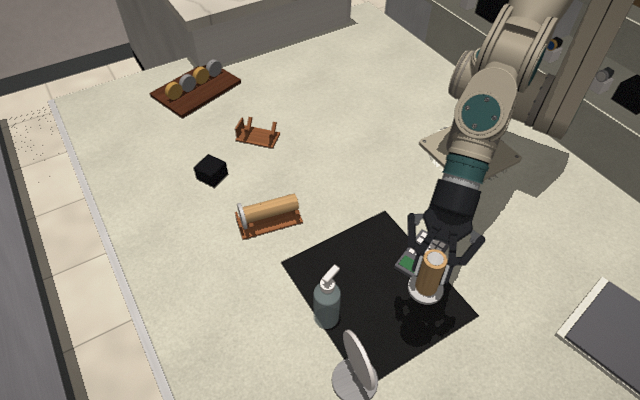

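Emit:
servo_tool(travel=[[-0.03,-0.01,-0.01],[-0.065,-0.023,-0.022],[-0.1,-0.036,-0.034],[-0.135,-0.048,-0.046],[-0.17,-0.06,-0.058],[-0.205,-0.072,-0.07],[-0.24,-0.085,-0.083],[-0.275,-0.098,-0.095],[-0.3,-0.106,-0.103],[-0.3106,-0.1102,-0.1072],[-0.3106,-0.1102,-0.1072],[-0.3106,-0.1102,-0.1072]], dr=[[0,-0.04,0.04],[0,-0.09,0.09],[0,-0.14,0.14],[0,-0.19,0.19],[0,-0.24,0.24],[0.002,-0.29,0.29],[0.002,-0.34,0.34],[0.003,-0.39,0.39],[0.003,-0.42,0.42],[0.003,-0.44,0.4424],[0.003,-0.44,0.4424],[0.003,-0.44,0.4424]])

```text
t: 21.13
eef_pos: [534.5, 0.5, 221.5]
eef_rot: [1.764, 1.763, 0.727]
force: [0.1, 0.4, -1.1]
grip_width: 0.443
```

```bash
python3 - <<'E'
from h import *
st()
move((*seatg(SC,-12.5),210),frame(SC[2]))
E
```

```text
t 21.13 grasp [5.289e+02 5.000e-01 2.272e+02] F [ 0.1  0.4 -1.1] w 0.443 j [-0.19 -0.29 -0.88  0.21  0.14 -0.14]
[[-0.0, 0.71, 0.704], [1.0, -0.001, 0.001], [0.001, 0.704, -0.71]]
travel [-0.3532, -0.0525, -0.0285] dr [-0.005, -0.584, 0.5848] rows>= 8.6
```

Emit:
servo_tool(travel=[[-0.03,-0.004,-0.002],[-0.07,-0.01,-0.006],[-0.11,-0.016,-0.009],[-0.15,-0.022,-0.012],[-0.19,-0.028,-0.015],[-0.23,-0.034,-0.018],[-0.27,-0.04,-0.022],[-0.305,-0.045,-0.025],[-0.335,-0.05,-0.027],[-0.3532,-0.0525,-0.0285],[-0.3532,-0.0525,-0.0285],[-0.3532,-0.0525,-0.0285]], dr=[[0,-0.05,0.05],[0,-0.115,0.115],[0,-0.18,0.18],[-0.002,-0.25,0.25],[-0.003,-0.315,0.315],[-0.003,-0.38,0.38],[-0.004,-0.445,0.445],[-0.004,-0.505,0.505],[-0.005,-0.555,0.555],[-0.005,-0.584,0.5848],[-0.005,-0.584,0.5848],[-0.005,-0.584,0.5848]])

```text
t: 22.13
eef_pos: [479.0, -351.8, 205.9]
eef_rot: [2.221, 0.869, 0.364]
force: [-0.1, -0.3, -1.8]
grip_width: 0.447
```

Emit:
servo_tool(travel=[[0,0,0],[0,0,0],[0,0,0],[0,0,0],[0,0,0],[0,0,0],[0,0,0],[0,0,0],[0,0,0],[0,0,0],[0,0,0],[0,0,0],[0,0,0],[0,0,0],[0,0,0],[0,0,0],[0,0,0],[0,0,0],[0,0,0],[0,0,0]], dr=[[0,0,0.05],[0,0,0.13],[0,0,0.24],[0,0,0.36],[0,0,0.48],[0,0,0.6],[0,0,0.72],[0,0,0.84],[0,0,0.96],[0,0,1.08],[0,0,1.2],[0,0,1.32],[0,0,1.44],[0,0,1.56],[0,0,1.68],[0,0,1.8],[0,0,1.92],[0,0,2.02],[0,0,2.1],[0,0,2.14]])

```text
t: 23.8
eef_pos: [478.8, -350.4, 206.2]
eef_rot: [2.159, -1.811, 1.162]
force: [-0.8, 0.5, -1.5]
grip_width: 0.447
```

```bash
python3 - <<'E'
from h import *
st()
for r in(-.2,-.3): move((*seatg(SC,-12.5),160),fr2(SC[2],r))
E
```

```text
t 23.8 grasp [ 474.9 -346.3  211.8] F [-0.8  0.5 -1.5] w 0.447 j [-0.7  -0.12 -0.8   0.11 -0.08  2.23]
[[0.006, -0.875, 0.484], [-0.804, -0.291, -0.518], [0.594, -0.386, -0.706]]
travel [-0.0283, 0.0228, 0.037] dr [-0.0741, 0.1308, 0.8559] rows>= 7.0
travel [-0.0279, 0.0232, 0.0369] dr [-0.1084, 0.1934, 0.783] rows>= 6.5
```

Emit:
servo_tool(travel=[[0,0,0],[0,0,0],[0,0,0],[0,0,0],[0,0,0],[0,0,0],[0,0,0],[0,0,0],[0,0,0],[0,0,0],[0,0,0],[0,0,0],[0,0,0],[0,0,0],[0,0,0],[0,0,0],[0,0,0],[0,0,0],[0,0,0],[0,0,0]], dr=[[0,0,-0.05],[0,0,-0.13],[0,0,-0.24],[0,0,-0.36],[0,0,-0.48],[0,0,-0.6],[0,0,-0.72],[0,0,-0.84],[0,0,-0.96],[0,0,-1.08],[0,0,-1.2],[0,0,-1.32],[0,0,-1.44],[0,0,-1.56],[0,0,-1.68],[0,0,-1.8],[0,0,-1.92],[0,0,-2.04],[0,0,-2.16],[0,0,-2.28]])

```text
t: 25.47
eef_pos: [478.8, -350.5, 206.2]
eef_rot: [2.141, 1.026, 0.296]
force: [0.4, -0.2, -2.7]
grip_width: 0.447
```

Emit:
servo_tool(travel=[[0,0,0],[0,0,0],[0,0,0],[0,0,0],[0,0,0],[0,0,0],[0,0,0],[0,0,0],[0,0,0],[0,0,0],[0,0,0],[0,0,0],[0,0,0],[0,0,0],[0,0,0],[0,0,0],[0,0,0],[0,0,0],[0,0,0],[0,0,0]], dr=[[0,0,-0.12],[0,0,-0.24],[0,0,-0.36],[0,0,-0.48],[0,0,-0.6],[0,0,-0.72],[0,0,-0.84],[0,0,-0.96],[0,0,-1.08],[0,0,-1.2],[0,0,-1.32],[0,0,-1.44],[0,0,-1.56],[0,0,-1.68],[0,0,-1.8],[0,0,-1.92],[0,0,-2.04],[0,0,-2.16],[0,0,-2.26],[0,0,-2.3]])

```text
t: 27.13
eef_pos: [478.8, -350.4, 206.2]
eef_rot: [-0.063, 2.507, -0.779]
force: [-0.4, -0.6, -1.8]
grip_width: 0.447
```

```bash
python3 - <<'E'
from h import *
st()
for r in(0,.05): move((*seatg(SC,-12.5),160),fr2(SC[2],r))
E
```

```text
t 27.13 grasp [ 474.9 -346.3  211.8] F [-0.4 -0.6 -1.8] w 0.447 j [-0.7  -0.12 -0.8   0.11 -0.08 -2.36]
[[-0.869, 0.103, 0.484], [-0.189, 0.834, -0.518], [-0.457, -0.541, -0.706]]
travel [0.0254, 0.026, 0.0371] dr [-0.0003, 0.0051, -0.6966] rows>= 5.6
travel [0.0251, 0.0261, 0.0371] dr [-0.0125, -0.0287, -0.6611] rows>= 5.3
```

Emit:
servo_tool(travel=[[0.002,0.002,0.003],[0.006,0.006,0.009],[0.01,0.01,0.015],[0.014,0.015,0.021],[0.018,0.019,0.027],[0.022,0.023,0.032],[0.0245,0.025,0.036],[0.0254,0.026,0.0371],[0.0254,0.026,0.0371],[0.0254,0.026,0.0371]], dr=[[0,0,-0.06],[0,0.001,-0.16],[0,0.002,-0.27],[0,0.003,-0.38],[0,0.004,-0.48],[0,0.004,-0.58],[0,0.005,-0.65],[0,0.005,-0.6966],[0,0.005,-0.6966],[0,0.005,-0.6966]])

```text
t: 27.97
eef_pos: [477.4, -353.5, 154.6]
eef_rot: [-0.963, 2.489, -1.03]
force: [0.0, 0.5, -0.8]
grip_width: 0.447
```

```bash
python3 - <<'E'
from h import *
st()
move((*seatg(SC,-12.5),105),fr2(SC[2],0))
E
```

```text
t 27.97 grasp [ 473.6 -349.3  160.3] F [ 0.   0.5 -0.8] w 0.447 j [-0.71 -0.03 -0.86 -0.04 -0.09 -3.05]
[[-0.739, -0.475, 0.479], [-0.674, 0.523, -0.521], [-0.003, -0.708, -0.707]]
travel [-0.0003, 0.0395, 0.0386] dr [-0.0008, -0.001, -0.0059] rows>= 1.3
```

Emit:
servo_tool(travel=[[0,0.007,0.007],[0,0.018,0.018],[0,0.028,0.028],[0,0.036,0.035],[0,0.0395,0.0386],[0,0.0395,0.0386],[0,0.0395,0.0386]], dr=[[0,0,0],[0,0,0],[0,0,0],[0,0,-0.003],[0,0,-0.005],[0,0,-0.005],[0,0,-0.005]])

```text
t: 28.55
eef_pos: [477.4, -354.7, 100.2]
eef_rot: [-0.968, 2.488, -1.034]
force: [0.1, -0.8, -1.2]
grip_width: 0.449
```

```bash
python3 - <<'E'
from ov import *
st()
overlay("p",SC,62.5,37.5,(430,165),(215,85),100,k=9,w=75,h=65)
E
```

```text
t 28.55 grasp [ 473.6 -350.5  105.9] F [ 0.1 -0.8 -1.2] w 0.449 j [-0.71  0.09 -0.91 -0.22 -0.09 -3.06]
[[-0.737, -0.477, 0.479], [-0.676, 0.52, -0.523], [0.001, -0.709, -0.705]]
```

View pics/p_scene.png

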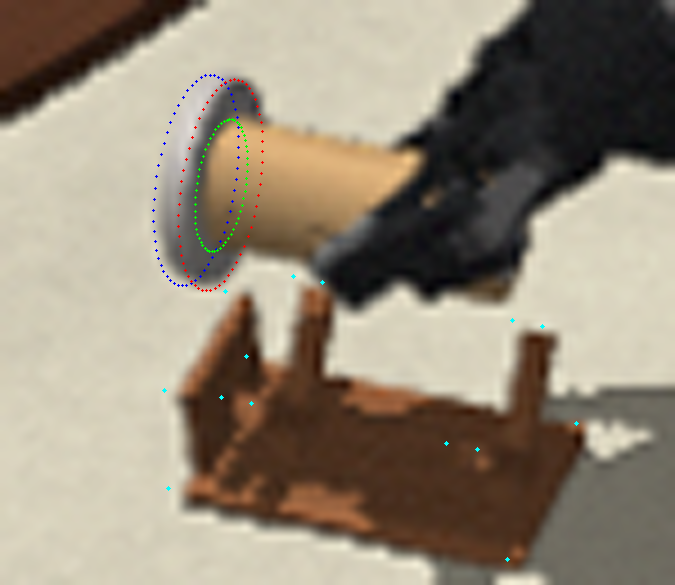

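View pics/p_top.png

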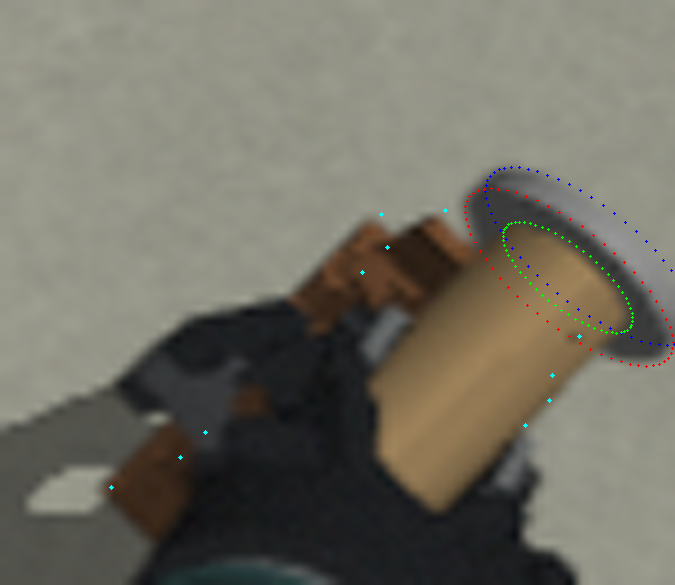

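```bash
sed -i 's/SC=(482.,-357.8,-0.826)/SC=(481.3,-355.1,-0.826)/' h.py; python3 - <<'E'
from h import *
move((*seatg(SC,-12.5),80),fr2(SC[2],0))
E
```

```text
travel [-0.0026, 0.0225, 0.0156] dr [-0.0044, -0.0027, -0.0018] rows>= 0.7
```

Emit:
servo_tool(travel=[[-0.001,0.005,0.003],[-0.002,0.012,0.008],[-0.0026,0.018,0.012],[-0.0026,0.0225,0.0156],[-0.0026,0.0225,0.0156],[-0.0026,0.0225,0.0156]], dr=[[0,0,0],[-0.002,0,0],[-0.004,-0.002,0],[-0.004,-0.0027,0],[-0.004,-0.0027,0],[-0.004,-0.0027,0]])

```text
t: 29.15
eef_pos: [475.0, -349.1, 71.7]
eef_rot: [-0.971, 2.491, -1.026]
force: [1.5, 0.2, -2.1]
grip_width: 0.446
```

```bash
python3 - <<'E'
from ov import *
st()
overlay("q",SC,62.5,37.5,(440,175),(222,95),100,k=10,w=65,h=60)
E
```

```text
t 29.15 grasp [ 471.2 -344.9   77.3] F [ 1.5  0.2 -2.1] w 0.446 j [-0.7   0.15 -0.94 -0.3  -0.09 -3.05]
[[-0.736, -0.48, 0.477], [-0.677, 0.523, -0.518], [-0.0, -0.704, -0.71]]
```

View pics/q_scene.png

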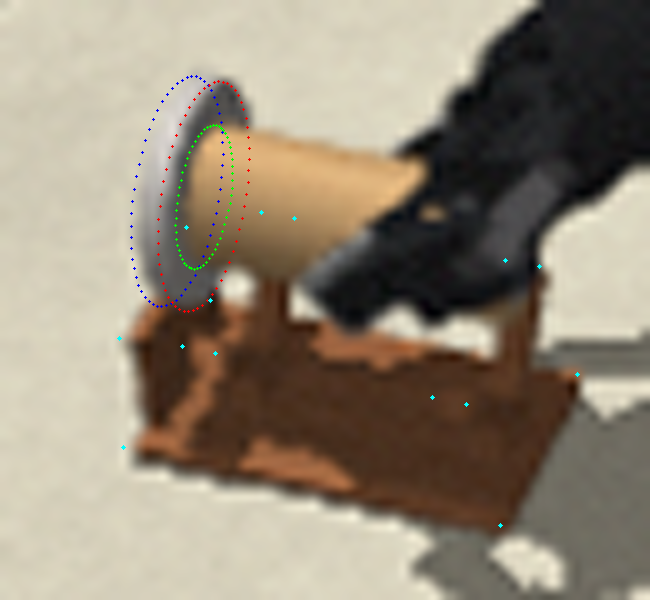

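View pics/q_top.png

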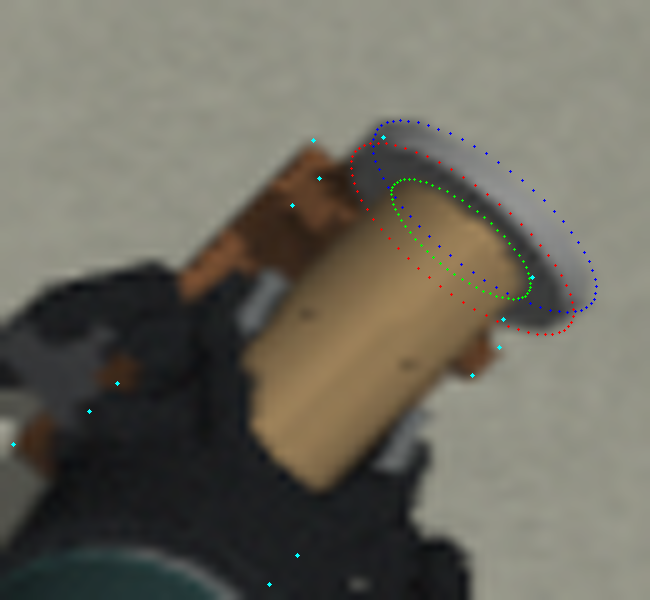

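Emit:
servo_tool(travel=[[0,0.002,0.001],[0,0.0045,0.0035],[0,0.0075,0.0065],[0,0.0105,0.0095],[0,0.0125,0.0115],[0,0.0125,0.0115],[0,0.0125,0.0115]], dr=[[0,0,0],[0,0,0],[0,0,0],[0,0,0],[0,0,0],[0,0,0],[0,0,0]])

```text
t: 29.83
eef_pos: [474.9, -348.8, 55.4]
eef_rot: [-0.97, 2.49, -1.027]
force: [0.5, -0.2, -0.0]
grip_width: 0.447
```

```bash
python3 - <<'E'
from ov import *
st()
overlay("r",SC,62.5,37.5,(440,175),(222,95),100,k=10,w=65,h=60)
E
```

```text
t 29.83 grasp [ 471.1 -344.7   61. ] F [ 0.5 -0.2 -0. ] w 0.447 j [-0.7   0.19 -0.95 -0.35 -0.09 -3.05]
[[-0.736, -0.48, 0.477], [-0.677, 0.522, -0.519], [-0.001, -0.705, -0.709]]
```

View pics/rraw_scene.png

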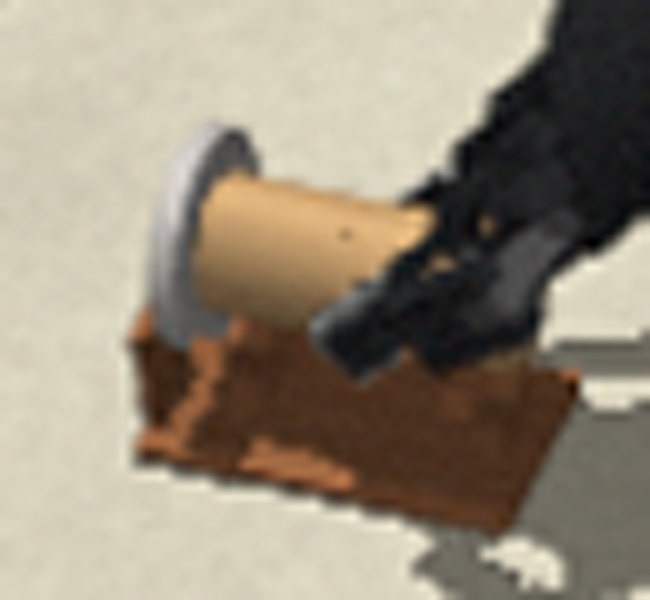

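View pics/rraw_top.png

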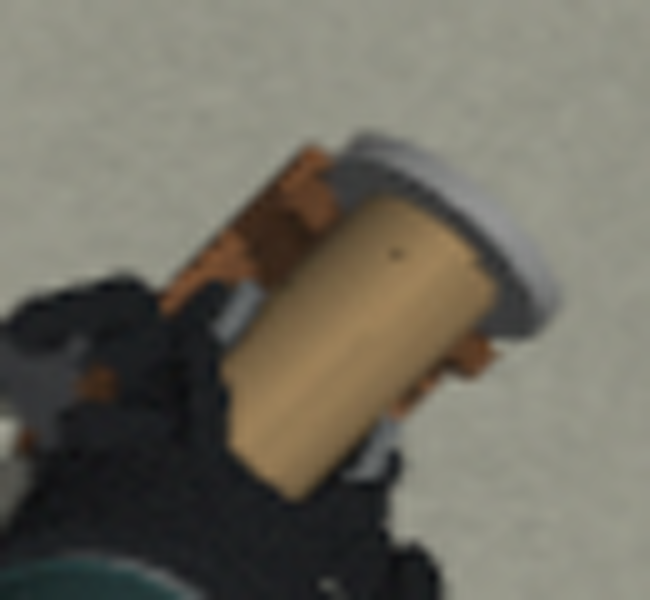

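The disc has gone down between the plate (135,330) and the saddle (235,330), again with no force. I'll keep lowering.

Emit:
servo_tool(travel=[[0,0.001,0.001],[0,0.0022,0.0022],[0,0.0034,0.0034],[0,0.0046,0.0046],[0,0.0055,0.0055],[0,0.0062,0.0062],[0,0.0062,0.0062]], dr=[[0,0,0],[0,0,0],[0,0,0],[0,0,0],[0,0,0],[0,0,0],[0,0,0]])

```text
t: 30.52
eef_pos: [475.0, -348.9, 46.8]
eef_rot: [-0.97, 2.49, -1.027]
force: [-0.4, 0.6, -1.2]
grip_width: 0.444
```

```bash
python3 - <<'E'
from h import *
st()
E
```

```text
t 30.52 grasp [ 471.2 -344.7   52.5] F [-0.4  0.6 -1.2] w 0.444 j [-0.7   0.22 -0.96 -0.38 -0.09 -3.05]
[[-0.736, -0.479, 0.478], [-0.677, 0.522, -0.519], [-0.001, -0.705, -0.709]]
```

No contact yet. I'll go down about 2 mm more.

Emit:
servo_tool(travel=[[0,0.0005,0.0005],[0,0.001,0.001],[0,0.0014,0.0014],[0,0.0017,0.0017],[0,0.0017,0.0017]], dr=[[0,0,0],[0,0,0],[0,0,0],[0,0,0],[0,0,0]])

```text
t: 30.93
eef_pos: [475.3, -349.4, 45.2]
eef_rot: [-0.969, 2.489, -1.029]
force: [-2.4, 0.0, 1.1]
grip_width: 0.444
```

```bash
python3 - <<'E'
from h import *
st()
E
```

```text
t 30.93 grasp [ 471.4 -345.2   50.8] F [-2.4  0.   1.1] w 0.444 j [-0.7   0.22 -0.96 -0.39 -0.09 -3.05]
[[-0.737, -0.479, 0.478], [-0.676, 0.522, -0.52], [-0.0, -0.706, -0.708]]
```

Light contact at 50.8 mm, so I'll release.

Emit:
servo_tool(travel=[[0,0,0],[0,0,0],[0,0,0],[0,0,0],[0,0,0],[0,0,0],[0,0,0],[0,0,0]], dr=[[0,0,0],[0,0,0],[0,0,0],[0,0,0],[0,0,0],[0,0,0],[0,0,0],[0,0,0]], grip=0.85)

```text
t: 31.6
eef_pos: [475.2, -349.0, 44.8]
eef_rot: [-0.97, 2.49, -1.028]
force: [-0.3, 0.4, -0.3]
grip_width: 0.848
```

Emit:
servo_tool(travel=[[0,0,-0.01],[0,0,-0.03],[0,0,-0.06],[0,0,-0.09],[0,-0.01,-0.12],[0,-0.04,-0.14],[0,-0.07,-0.15],[0,-0.1,-0.16],[0,-0.1,-0.16],[0,-0.1,-0.16]], dr=[[0,0,0],[0,0,0],[0,0,0],[0,0,0],[0,0,0],[0,0,0],[0,0,0],[0,0,0],[0,0,0],[0,0,0]])

```text
t: 32.43
eef_pos: [448.5, -319.8, 232.9]
eef_rot: [-0.967, 2.484, -1.035]
force: [0.2, 0.5, -0.4]
grip_width: 0.85
```

```bash
python3 - <<'E'
from h import *
st()
for n in("top","scene"):
    f=eyes.grab_frame(n); im=f["pixels"][:,:,::-1]; cv2.imwrite(f"pics/u_{n}.png",im)
    (x,y,w,h)=((330,130,170,110) if n=="top" else (222,100,90,145)); cv2.imwrite(f"pics/uz_{n}.png",cv2.resize(im[y:y+h,x:x+w],None,fx=4,fy=4,interpolation=2))
E
```

```text
t 32.43 grasp [ 444.6 -315.6  238.6] F [ 0.2  0.5 -0.4] w 0.85 j [-0.69 -0.25 -0.84  0.2  -0.1  -3.04]
[[-0.736, -0.475, 0.482], [-0.677, 0.519, -0.522], [-0.002, -0.711, -0.704]]
```

View pics/uz_scene.png

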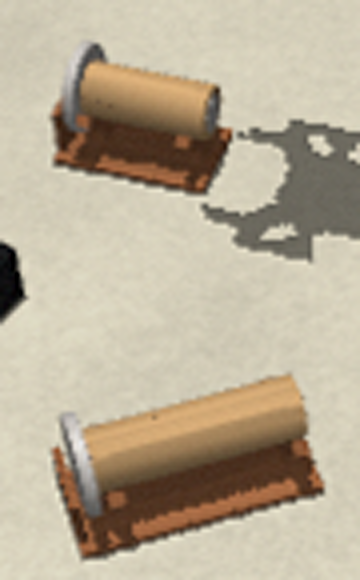

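View pics/uz_top.png

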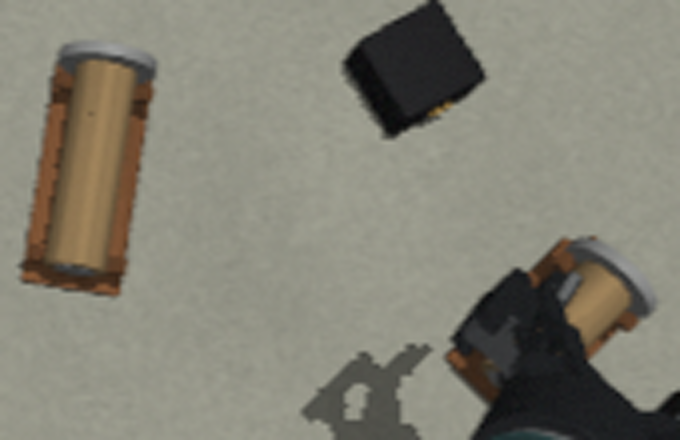

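View pics/u_scene.png

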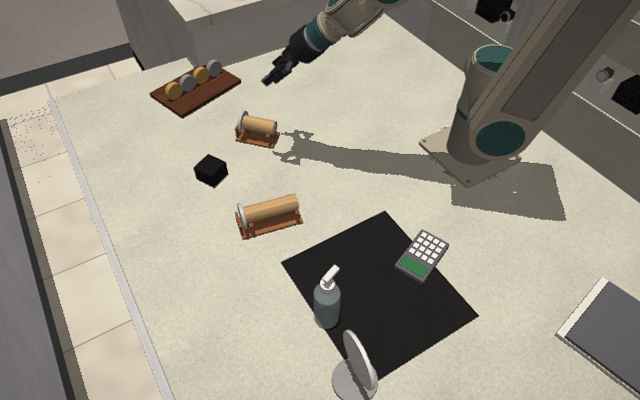

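Emit:
servo_tool(travel=[[-0.03,0,-0.02],[-0.06,0,-0.05],[-0.1,0,-0.08],[-0.1,0,-0.11],[-0.1,0,-0.14],[-0.1,0,-0.14],[-0.1,0,-0.14]], dr=[[0,0,0],[0,0,0],[0,0,0],[0,0,0],[0,0,0],[0,0,0],[0,0,0]])

```text
t: 33.12
eef_pos: [453.0, -176.6, 327.2]
eef_rot: [-0.973, 2.488, -1.027]
force: [-0.7, 0.2, -0.6]
grip_width: 0.855
```

```bash
python3 - <<'E'
from h import *
st()
f=eyes.grab_frame("top"); g=eyes.grab_frame("scene")
im=f["pixels"][:,:,::-1]; cv2.imwrite("pics/v_top.png",im)
a=cv2.resize(im[180:245,430:500],None,fx=5.5,fy=5.5,interpolation=2); s=g["pixels"][:,:,::-1]; b=cv2.resize(s[105:170,225:295],None,fx=5.5,fy=5.5,interpolation=2)
cv2.imwrite("pics/v_z.png",np.hstack([a,b]))
# disc extents -> centre at axis height, with each camera; silver mask
def bar(F,bx,C,L):
    x0,y0,x1,y1=bx; hsv=cv2.cvtColor(F["pixels"],cv2.COLOR_RGB2HSV)
    m=cv2.inRange(hsv,(10,60,70),(24,150,255)); 
    # predicted seat silhouette: axis ends
    u=np.array([np.cos(C[2]),np.sin(C[2]),0]); c=np.array([C[0],C[1],50.])
    print("seat axis px: top end",proj(F,c-u*L/2).round(1),"foot",proj(F,c+u*L/2).round(1))
for F in(f,g):
    bar(F,(0,0,0,0),LC,140); bar(F,(0,0,0,0),SC,100)
E
```

```text
t 33.12 grasp [ 449.2 -172.5  332.9] F [-0.7  0.2 -0.6] w 0.855 j [-0.3  -0.43 -0.71  0.57 -0.36 -2.75]
[[-0.735, -0.481, 0.479], [-0.678, 0.521, -0.518], [-0.0, -0.705, -0.709]]
seat axis px: top end [[349.5 197.5]] foot [[358.  144.4]]
seat axis px: top end [[456.8 225.7]] foot [[484.2 197.7]]
seat axis px: top end [[295.2 200.8]] foot [[239. 216.]]
seat axis px: top end [[273.5 128.3]] foot [[240.1 121.6]]
```

View pics/v_z.png

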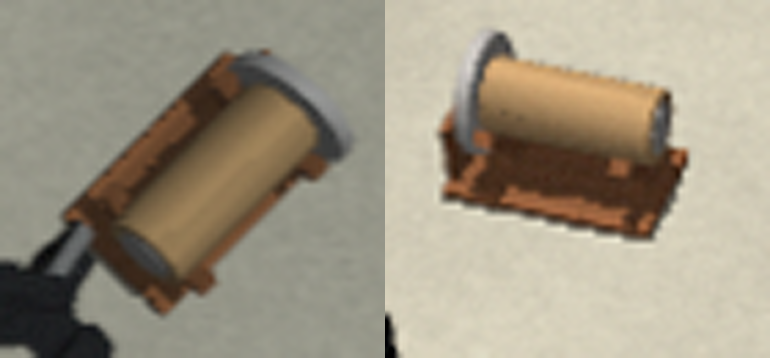

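View pics/v_top.png

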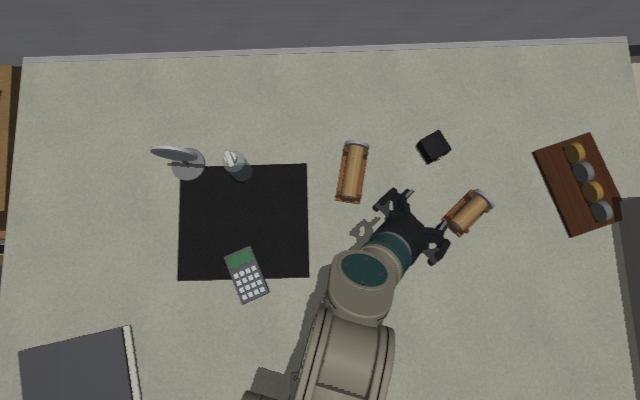

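Both bars lie in their cradles. The short bar's top end is at pixel (456.7,225.5), against a predicted (456.8,225.7). The bottle, mirror, box and calculator look unmoved, and the arm is clear of everything.

```bash
python3 -c "
from cell import ctrl,monitor
s=monitor.state();print(s['t'],s['force'],abs(s['joint_vel']).max())
print(ctrl.sign_off())"
```

```text
33.2167 [ 1.0326141   0.96872573 -0.15180435] 0.015586475037612207
the job is handed in; nothing more can be done
None
```

Both bars are laid in the cradles of their own length and released, and I handed the job in at 33 s. I gripped each one with the tool tilted 45°, lifted it, and rolled the wrist half a turn so the bar lay down with its foot towards the end plate. I then lowered each into its cradle until it made light contact.

**Last checks:**
- **Seating:** In both cameras each foot disc sits in its slot and each bar rests in both saddles. The short bar's plain end is within about 0.3 px of where it should be in the top view. I judged the long bar by eye only.
- **Contact forces:** Force at touch-down, with the bar still held, was about 10 N or less for the long bar and about 3 N for the short bar.
- **Bystanders:** The bottle, mirror, watch box and calculator look unmoved in the images. I did not measure their shift.

**Disagreements and problems:**
- **Camera offset:** Near the long cradle, the camera positions differed from the robot's by 3 to 4 mm. I corrected for this by comparing each bar with its cradle in the same image.
- **Long bar:** It touched one saddle side first, about 2 mm above its seat, and needed a nudge of about 1.5 mm sideways.
- **Short bar:** The first half turn would have put the last joint close to its limit, so I made the turn the other way.
- **Joint limits:** While backing away from the long cradle, two joints read at or just inside their limits (joint 3 at -1.08, joint 6 at 3.13). I saw none go past.

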